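# Turn the device box over and slide it onto the conduit connector

## Task

One steel device box lies on its mouth on the bench: turn it over and set it open side up, flat on the plywood mock-up board, with the end that has the open knockout slid over the connector's threaded end, square and right up against the connector's shoulder. Turn it and lower it under control, never letting it drop or topple over, and leave all the other things where they are.

Things in the scene. Friction and masses are not known exactly. Their poses are not given: they have to be found in the camera images.
- box_center (a point): The box to fit: sheet-steel device box, 102 mm long, 54 wide, 48 deep, walls 2.5 mm, about 0.24 kg, one 102 x 54 face open (the mouth); starts mouth down. This point is the middle of its outer volume. Axes: x along the length to the end with the open knockout, y across the width, z out through the mouth (down at the start).
- box_hole (a point): Centre of the open knockout, a round 28 mm hole in one end wall of that box, on the wall's outer face (51 mm along x from box_center, mid-width and mid-depth); same axes as box_center. The other end wall is closed.
- shoulder (a point): Centre of the fixed connector's flat shoulder face (37 mm diameter), 24 mm above the board's top. Axes: x along the conduit, away from the threaded end (roughly away from the robot), z up. The threaded end, 24 mm diameter with a chamfered nose, sticks out 11.5 mm towards -x. A box pushed home has box_hole here and its x along this x.
- spare_center (a point): Centre of another device box of the same size, mouth up, all knockouts closed, standing on the bench (leave alone).
- square_center (a point): Centre of a square steel box 102 x 102 x 38 mm, mouth up on the bench (leave alone).
- fitting1_center (a point): Centre of a loose connector standing on the board right of the conduit, 37 mm diameter, 52 mm tall (leave alone).
- fitting2_center (a point): Centre of a second such connector, on the board left of the conduit (leave alone).
- pliers_center (a point): Middle of a pair of red-handled pliers, about 190 mm long, lying flat on the bench near the robot, 20 mm high (leave alone).
- tape_center (a point): Centre of a yellow tape measure, 78 x 38 x 60 mm high (leave alone).
- driver_grip (a point): Handle of a red screwdriver, 200 mm long, lying on the bench (leave alone).
- board: Fixed plywood mock-up board, 400 mm along x, 280 mm along y, 12 mm thick, lying on the bench; origin at the middle of its underside, axes as for shoulder. The connector's shoulder is 50 mm beyond its middle along x; the robot's part of it (x below -20 mm) is bare.
There are look-alikes about, which are no part of the job. What is shaped like the part that bears box_center but green or orange is not meant.

How it is judged:
By the outcome, as a careful person would: the job done as asked, in the order asked, and still so for the second after the job is handed in, with the robot touching nothing.
It also fails if it takes over 61 s, if anything falls off the work surface, if the arm or the gripper's body presses on something with over 40 N, if the wrist force passes 120 N, or if a joint passes its speed limit or range.

## Robot

A 6-joint arm with a two-finger parallel gripper is mounted at the origin on the work surface. World frame = base frame: x ahead of the robot, y to its left, z up, the work surface at z = 0. Lengths are in m, angles in rad, forces in N, time in s.
With the tool pointing down it reaches from about 0.375 to 0.975 m from the base axis. Payload 3.8 kg.
Tool frame: the origin (TCP) lies at the very end of the fingers, on their centre line; the grasp point (between the pads) lies 19 mm behind it; z points along the fingers, y is the line along which they close (so a half turn about z gives the same grasp; the last joint's range is limited). The gripper opens to 85 mm and grips with 20 to 120 N. Pads are 22 mm wide; open, the fingers measure 114 mm over their backs; the gripper's body (76 mm by 85 mm) begins 54 mm behind the grasp point. The pads swing forward as they close: fully open they stand 13 mm farther back than shut.
Start: joints at [-1.269, 0.264, 1.604, -0, 1.274, -0.037], TCP at [0.224, -0.637, 0.231] pointing down, gripper open.
Joint ranges: [-2.63, 2.63], [-0.94, 2.18], [0.31, 2.57], [-1.31, 4.45], [0, 2.66], [-2.55, 2.55]. Speed limits (rad/s): [2.57, 2.57, 3.14, 3.14, 3.14, 3.14].

## Interface

Orientations are given as a unit quaternion [x, y, z, w].
In Python, from bench import get_state, camera, camera_model, finish_job gives the robot as it stands. The module is installed in compiled form; this text tells all that it offers.
- The arm moves only by the tool send_rows, never from a script. Its argument "plan" is a list of rows, each a list of 7 numbers: the shift along the tool's x, y, z in cm, then the turn, a rotation vector about the tool's x, y, z in degrees, then the closure, from -1 (fully open) to 1 (shut). In form: [[tx, ty, tz, wx, wy, wz, fingers], ...]. A call has 1 to 5 rows; each row shifts and turns the commanded pose from where the row before left it, along the tool's axes as they then stand; what a row does not reach is not made up. A row lasts 1/10 s, in which the tool goes at most 50 mm and 8.59 degrees, less where a joint would pass 70% of its speed; a pose out of reach is approached as far as the arm can. A call with a gripper value outside its range is refused whole. The fingers move at their own pace and stop on an object; "force" is the grip in N (left out, the last holds). Time passes only in rows, so rows that do not move let the fingers close. It gives the time, the measured TCP pose, the force, the opening and the grip force at its end, in the units of the state.
- get_state(): the state, without advancing time (a new reading comes with each control period).
- camera(name): name is "scene" or "side" or "wrist"; returns (picture, depth): 420x560x3 uint8, red, green, blue; 420x560 float32, m along the optical axis (not along the pixel's ray), 0 where there is no reading.
- camera_model(name): a dict with "K" (3x3 intrinsics, pixels), "rvec" (rotation vector, rad) and "tvec" (3), from world to camera coordinates, as OpenCV has them; the wrist camera has in their place "tool_from_camera" (4x4, takes a point from camera to tool coordinates, whose origin is the TCP and whose axes are the flange's). Camera axes: x right, y down, z forward; pixel columns grow to the right and rows downward; lengths in m; the calibration is good to about 2 mm. A picture is of the moment at which its call begins: read the wrist's pose just before it. camera_model takes no time and is no camera call.
- finish_job(): hands the job in; it is judged then, once.
The state is a dict: "t": time; "joint_positions": joint angles; "qvel": joint speeds; "joint_efforts": joint torques, N m; "ee_pos": TCP position; "ee_rot": TCP orientation; "ft_force": force on the tool from outside, world axes, zero at the start; "ft_torque": the same for the moment, N m; "opening": opening from 0.0 (shut) to 1.0 (fully open); "finger_force": force on a finger pad.
Only numpy, scipy, OpenCV 4.12 (cv2) and the standard library are available. Lean on these libraries where they do the work, as an engineer would, in place of code of your own. Each camera call takes 0.05 s, during which the arm holds its last target. There are 200 camera calls.

## Working session

There is one attempt and no reset: what is moved stays moved. The work goes in short steps, Python scripts to look and compute and a tool call to move; the robot and the scene stay as the last step left them, time stands still between calls to the robot, and variables do not carry over. Pictures are saved under pics/ and viewed, at most 10 in all, crops included, and the job is handed in when it is done.

Besides the shell and the picture viewer there is one more tool, called after ">>>" as name([rows], argument=value, ...), one row to a line, values as JSON. send_rows: Moves the arm, as the interface text tells. Its arguments: {"type":"object","properties":{"plan":{"type":"array"},"force":{"type":"number"}},"required":["plan"]}

```bash
mkdir -p pics; cat > h.py <<'E'
import numpy as np, cv2
from bench import *
from scipy.spatial.transform import Rotation as R
def cam(n):
    s=get_state(); im,d=camera(n); m=camera_model(n); K=np.array(m["K"])
    if n=="wrist":
        T=np.eye(4);T[:3,:3]=R.from_quat(s["ee_rot"]).as_matrix();T[:3,3]=s["ee_pos"]
        T=T@np.array(m["tool_from_camera"])
    else:
        A=np.eye(4);A[:3,:3]=cv2.Rodrigues(np.array(m["rvec"],float))[0];A[:3,3]=np.ravel(m["tvec"]);T=np.linalg.inv(A)
    return im,d,K,T
def cloud(d,K,T):
    v,u=np.mgrid[:d.shape[0],:d.shape[1]]
    P=np.stack([(u-K[0,2])/K[0,0]*d,(v-K[1,2])/K[1,1]*d,d],-1)
    W=P@T[:3,:3].T+T[:3,3]; W[d==0]=np.nan
    return W
E
python3 - <<'E'
from h import *
for n in("scene","side"):
    im,d,K,T=cam(n); cv2.imwrite(f"pics/{n}0.png",im[:,:,::-1]); np.savez(f"{n}0.npz",im=im,d=d,K=K,T=T); print(n,T.round(3).tolist(),(d>0).mean())
s=get_state();print(s)
E
```

```text
scene [[-0.015, 0.714, -0.7, 1.371], [1.0, 0.022, 0.001, -0.058], [0.017, -0.7, -0.714, 0.866], [0.0, 0.0, 0.0, 1.0]] 0.9960119047619047
side [[-0.742, -0.367, 0.561, -0.213], [-0.671, 0.388, -0.632, 0.823], [0.014, -0.845, -0.534, 0.822], [0.0, 0.0, 0.0, 1.0]] 0.9913903061224489
{'t': 0.1, 'joint_positions': array([-1.26889149e+00,  2.64689413e-01,  1.60527536e+00,  1.24986474e-05,
        1.27371421e+00, -3.68829401e-02]), 'qvel': array([-0.00162645, -0.00234502, -0.00284156,  0.00088287, -0.00265744,
       -0.00125227]), 'joint_efforts': array([ 1.65708316e-03, -5.16706073e+01, -3.68590736e+01,  3.79096468e-05,
        6.24769338e-03, -7.30884085e-05]), 'ee_pos': array([ 0.2241419 , -0.63597423,  0.23005824]), 'ee_rot': array([ 9.85686902e-01,  1.68583044e-01, -1.31905352e-04, -1.03480939e-03]), 'ft_force': array([-0.70729869, -0.39016692, -0.02235307]), 'ft_torque': array([ 0.0322592 , -0.03199317,  0.01202163]), 'finger_force': 0.0, 'opening': 1.00222537070706}
```

View pics/scene0.png

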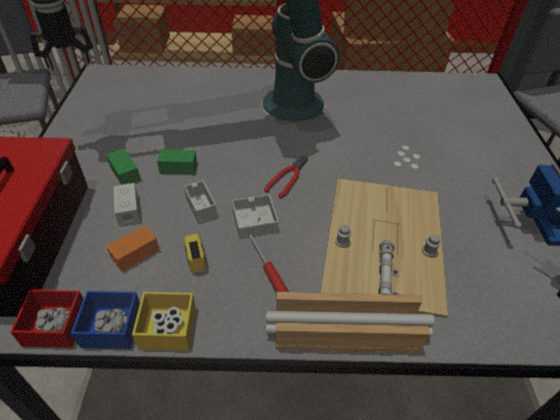

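View pics/side0.png

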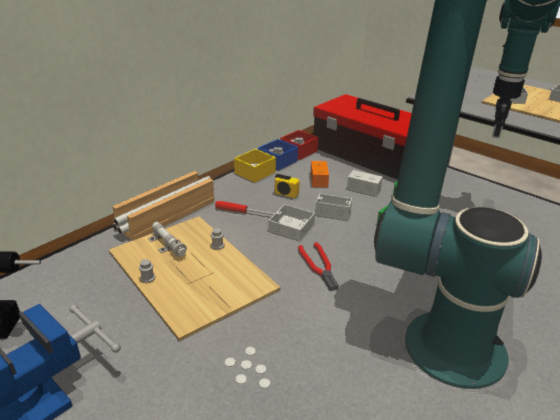

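The scene view shows the grey box mouth down at (125,203). Possible mistakes are the open spare (200,200), the square box (255,215), green boxes (122,165) and (177,161), and the orange one (133,247). I choose (125,203), the grey mouth-down box; in the side view it is at (364,182). The connector is at (387,250) and the loose fittings are at (343,235) and (432,243).

```bash
python3 - <<'E'
from h import *
z=np.load("scene0.npz"); s=np.load("side0.npz")
a=cv2.resize(z["im"][175:235,90:170],(640,480),interpolation=3)
b=cv2.resize(s["im"][155:205,330:400],(640,457),interpolation=3)
cv2.imwrite("pics/crop.png",np.hstack([cv2.resize(a,(400,300)),cv2.resize(b,(400,300))])[:,:,::-1])
W=cloud(z["d"],z["K"],z["T"])
hsv=cv2.cvtColor(z["im"],cv2.COLOR_RGB2HSV)
def reg(u0,u1,v0,v1,z0,z1,m=None):
    P=W[v0:v1,u0:u1]; k=(P[...,2]>z0)&(P[...,2]<z1)
    if m is not None:k&=m[v0:v1,u0:u1]
    p=P[k]; r=cv2.minAreaRect((p[:,:2]*1000).astype(np.float32)); print(len(p),"c",np.round(r[0]),np.round(r[1]),round(r[2],1),"z",np.percentile(p[:,2],[5,50,95]).round(3))
reg(105,145,178,228,.035,.07)   # box top
reg(180,220,175,228,.02,.07)    # spare
reg(228,282,190,240,.02,.06)
reg(180,210,230,275,.03,.08)
reg(333,354,222,248,.03,.09)
reg(422,443,230,258,.03,.09)
reg(374,402,236,292,.022,.09) # connector
reg(320,450,180,310,.008,.016)
reg(100,142,148,183,.02,.07);reg(155,200,145,177,.02,.07);reg(105,162,225,270,.02,.07)
E
```

```text
673 c [ 570. -435.] [178.  63.] 21.9 z [0.04  0.047 0.05 ]
492 c [ 524. -255.] [107.  55.] 26.0 z [0.022 0.038 0.049]
542 c [ 566. -109.] [107. 103.] 14.5 z [0.021 0.032 0.039]
534 c [ 705. -244.] [80. 40.] 17.3 z [0.036 0.058 0.064]
189 c [645. 111.] [33. 32.] 54.9 z [0.034 0.052 0.065]
209 c [670. 323.] [33. 30.] 47.3 z [0.033 0.051 0.065]
633 c [737. 205.] [ 36. 154.] 82.0 z [0.036 0.046 0.051]
11152 c [622. 224.] [281. 400.] 79.8 z [0.009 0.011 0.014]
650 c [ 393. -493.] [110.  55.] 35.4 z [0.025 0.047 0.05 ]
712 c [ 363. -343.] [105.  62.] 88.8 z [0.024 0.046 0.05 ]
1124 c [ 687. -395.] [ 60. 103.] 41.8 z [0.024 0.047 0.05 ]
```

View pics/crop.png

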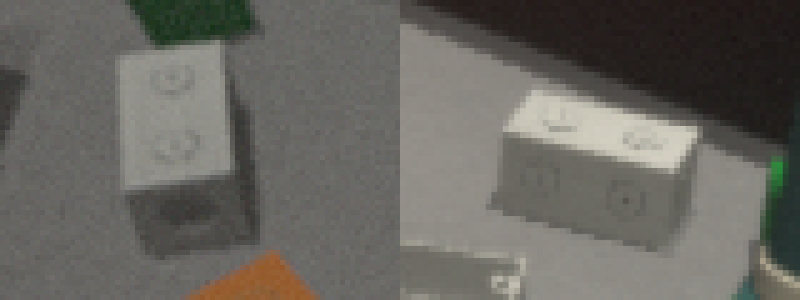

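The crop shows the grey box at (125,203) with the dark knockout in the end facing +x, away from the robot, which fits the description. Next I look at it from close with the wrist camera.

```bash
cat >> h.py <<'E'
def Rt(head,tilt,roll=0):
    """heading deg, tilt deg below horizontal; tool x in the vertical plane (towards heading when down), roll about tool z"""
    h=np.radians(head);t=np.radians(tilt)
    z=np.array([np.cos(t)*np.cos(h),np.cos(t)*np.sin(h),-np.sin(t)])
    x=np.array([np.sin(t)*np.cos(h),np.sin(t)*np.sin(h),np.cos(t)])
    return R.from_matrix(np.stack([x,np.cross(z,x),z],1))*R.from_euler('z',roll,degrees=True)
def plan(steps,f=-1,v=4.,w=8.,start=None):
    """steps: list of (tcp pos, Rotation); prints rows"""
    s=get_state(); p=np.array(s["ee_pos"]);q=R.from_quat(s["ee_rot"])
    if start:p,q=np.array(start[0]),start[1]
    rows=[]
    for P,Q in steps:
        P=np.array(P); rv=(q.inv()*Q).as_rotvec(degrees=True)
        n=max(1,int(np.ceil(max(np.linalg.norm(P-p)*100/v,np.linalg.norm(rv)/w)-.02)))
        for i in range(n):
            e=q.inv().apply(p+(P-p)/(n-i)-p)*100; r=(q.inv()*Q).as_rotvec(degrees=True)/(n-i)
            e=e.round(1);r=r.round(1); rows.append([*e.tolist(),*r.tolist(),f]); p=p+q.apply(e/100); q=q*R.from_rotvec(r,degrees=True)
    for i in range(0,len(rows),5): print(str(rows[i:i+5]).replace(' ',''))
def st():
    s=get_state(); print("t",round(s["t"],2),"p",s["ee_pos"].round(4),"tool x",R.from_quat(s["ee_rot"]).as_matrix()[:,0].round(3),"z",R.from_quat(s["ee_rot"]).as_matrix()[:,2].round(3),"j",s["joint_positions"].round(2),"f",s["ft_force"].round(1),"o",round(s["opening"],3),"ff",round(s["finger_force"],1))
E
python3 - <<'E'
from h import *
print(np.array(camera_model("wrist")["tool_from_camera"]).round(3).tolist())
plan([([.46,-.43,.30],Rt(0,90))])
E
```

```text
[[-0.001, -0.963, -0.27, 0.067], [1.0, -0.001, -0.0, -0.0], [-0.0, -0.27, 0.963, -0.143], [0.0, 0.0, 0.0, 1.0]]
[[3.2,-1.3,-0.8,-0.0,0.0,2.2,-1],[3.2,-1.4,-0.8,-0.0,0.0,2.2,-1],[3.1,-1.5,-0.8,-0.0,0.0,2.1,-1],[3.1,-1.7,-0.8,-0.0,0.0,2.2,-1],[3.0,-1.8,-0.8,-0.0,0.0,2.1,-1]]
[[2.9,-1.9,-0.7,-0.0,0.0,2.2,-1],[2.9,-2.0,-0.8,-0.0,0.0,2.1,-1],[2.8,-2.0,-0.7,-0.1,0.0,2.2,-1],[2.7,-2.2,-0.8,-0.0,0.0,2.1,-1]]
```

>>> send_rows([
  [3.2,-1.3,-0.8,0,0,2.2,-1],
  [3.2,-1.4,-0.8,0,0,2.2,-1],
  [3.1,-1.5,-0.8,0,0,2.1,-1],
  [3.1,-1.7,-0.8,0,0,2.2,-1],
  [3.0,-1.8,-0.8,0,0,2.1,-1],
])

```text
t: 0.6
ee_pos: [0.3559, -0.5203, 0.2709]
ee_rot: [0.997, 0.074, -0.0, -0.0]
ft_force: [0.9, -0.0, 0.6]
opening: 0.998
finger_force: 0.0
```

>>> send_rows([
  [2.9,-1.9,-0.7,0,0,2.2,-1],
  [2.9,-2.0,-0.8,0,0,2.1,-1],
  [2.8,-2.0,-0.7,0,0,2.2,-1],
  [2.7,-2.2,-0.8,0,0,2.1,-1],
  [0,0,0,0,0,0,-1],
])

```text
t: 1.1
ee_pos: [0.4634, -0.4277, 0.3022]
ee_rot: [1.0, 0.002, 0.001, -0.0]
ft_force: [-0.9, -0.2, 0.0]
opening: 0.995
finger_force: 0.0
```

```bash
python3 - <<'E'
from h import *
st()
im,d,K,T=cam("wrist"); cv2.imwrite("pics/w1.png",im[:,:,::-1]); np.savez("w1.npz",im=im,d=d,K=K,T=T)
W=cloud(d,K,T)
k=(W[...,2]>.042)&(W[...,2]<.056)
n,l,s,c=cv2.connectedComponentsWithStats(k.astype(np.uint8))
for i in range(1,n):
    if s[i,4]>800:
        p=W[l==i]; r=cv2.minAreaRect((p[:,:2]*1000).astype(np.float32)); print(s[i],np.round(r[0]),np.round(r[1]),round(r[2],1),np.median(p[:,2]).round(4),im[l==i].mean(0).round())
E
```

```text
t 1.1 p [ 0.4634 -0.4277  0.3022] tool x [1.    0.004 0.002] z [ 0.002  0.    -1.   ] j [-0.79  0.14  1.62  0.    1.38  0.78] f [-0.9 -0.2  0. ] o 0.995 ff 0.0
[407   0  26 186 919] [ 548. -581.] [193.   3.] 0.4 0.0491 [22. 20. 20.]
[ 261   52   72  107 4703] [ 537. -449.] [102.  54.] 16.3 0.0484 [197. 203. 203.]
[  79   66   92  107 1378] [ 522. -256.] [103.  55.] 25.6 0.0479 [152. 154. 147.]
[ 291  186   82   90 3562] [ 391. -494.] [104.  54.] 34.9 0.0484 [ 65. 145.  78.]
[ 169  233   84   43 3436] [ 361. -344.] [102.  55.] 89.7 0.0484 [ 55. 128.  67.]
```

View pics/w1.png

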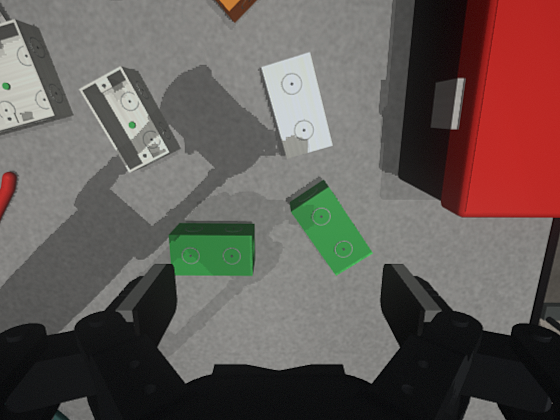

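The wrist view shows the grey box at (297,105), measured 102 x 54 mm, top at 48 mm, centre (0.537,-0.449), yaw 16.3°. Its hole end points +x. I plan to pick it tilted from its closed end, swing it 90° to stand on its hole end, regrasp, and roll it 180°.

```bash
python3 - <<'E'
from h import *
c=np.array([.537,-.449]);h=16.3;a=np.array([np.cos(np.radians(h)),np.sin(np.radians(h))])
Q=Rt(h,65); tz=Q.as_matrix()[:,2]; g=np.r_[c-.007*a,.011]
plan([(g-.09*tz,Q),(g,Q)],v=4,w=7)
E
```

```text
[[0.5,0.5,3.5,0.6,4.1,-2.6,-1],[0.3,0.6,3.5,0.6,4.1,-2.6,-1],[-0.0,0.7,3.5,0.6,4.2,-2.7,-1],[-0.3,0.7,3.5,0.6,4.1,-2.6,-1],[-0.6,0.7,3.4,0.6,4.2,-2.7,-1]]
[[-0.9,0.6,3.4,0.5,4.1,-2.6,-1],[-0.0,0.0,3.0,0.0,0.0,-0.0,-1],[-0.0,0.0,3.0,0.0,0.0,-0.0,-1],[-0.0,0.0,3.0,0.0,0.0,-0.0,-1]]
```

>>> send_rows([
  [0.5,0.5,3.5,0.6,4.1,-2.6,-1],
  [0.3,0.6,3.5,0.6,4.1,-2.6,-1],
  [0,0.7,3.5,0.6,4.2,-2.7,-1],
  [-0.3,0.7,3.5,0.6,4.1,-2.6,-1],
  [-0.6,0.7,3.4,0.6,4.2,-2.7,-1],
])

```text
t: 1.65
ee_pos: [0.4859, -0.4589, 0.1258]
ee_rot: [0.977, 0.115, 0.18, -0.026]
ft_force: [0.8, -0.4, -0.1]
opening: 0.999
finger_force: 0.0
```

>>> send_rows([
  [-0.9,0.6,3.4,0.5,4.1,-2.6,-1],
  [0,0,3,0,0,0,-1],
  [0,0,3,0,0,0,-1],
  [0,0,1.5,0,0,0,-1],
  [0,0,0,0,0,0,-1],
])

```text
t: 2.15
ee_pos: [0.521, -0.4523, 0.0212]
ee_rot: [0.967, 0.136, 0.213, -0.033]
ft_force: [-0.1, 0.2, 0.5]
opening: 1.0
finger_force: 0.0
```

```bash
python3 - <<'E'
from h import *
st()
c=np.array([.537,-.449]);h=16.3;a=np.array([np.cos(np.radians(h)),np.sin(np.radians(h))])
Q=Rt(h,65); g=np.r_[c-.007*a,.011]; plan([(g,Q)])
im,d,K,T=cam("wrist"); W=cloud(d,K,T)
k=(W[...,2]>.044)&(W[...,2]<.054)&(abs(W[...,0]-.537)<.08)&(abs(W[...,1]+.449)<.07)&(im.min(2)>120)
p=W[k]; r=cv2.minAreaRect((p[:,:2]*1000).astype(np.float32)); print(len(p),r)
cv2.imwrite("pics/w2.png",im[:,:,::-1])
E
```

```text
t 2.15 p [ 0.521  -0.4523  0.0212] tool x [0.872 0.249 0.42 ] z [ 0.403  0.121 -0.907] j [-0.95  0.42  1.9   0.6   0.78 -0.09] f [-0.1  0.2  0.5] o 1.0 ff 0.0
[[0.4,0.1,1.3,-0.2,0.1,-0.3,-1]]
27301 ((543.219482421875, -447.0792236328125), (91.75559997558594, 54.36190414428711), 16.18031883239746)
```

>>> send_rows([
  [0.4,0.1,1.3,0,0,0,-1],
  [0,0,0,0,0,0,1],
  [0,0,0,0,0,0,1],
  [0,0,0,0,0,0,1],
  [0,0,0,0,0,0,1],
], force=60)

```text
t: 2.7
ee_pos: [0.5319, -0.453, 0.0156]
ee_rot: [0.967, 0.137, 0.215, -0.03]
ft_force: [-0.4, 1.3, 4.2]
opening: 0.623
finger_force: 64.2
```

>>> send_rows([
  [0,0,0,0,0,0,1],
  [0,0,0,0,0,0,1],
])

```text
t: 2.9
ee_pos: [0.532, -0.453, 0.0156]
ee_rot: [0.967, 0.136, 0.215, -0.03]
ft_force: [-1.9, 0.1, 6.0]
opening: 0.625
finger_force: 64.5
```

```bash
python3 - <<'E'
from h import *
st()
s=get_state();j=s["joint_positions"]
Rm=R.from_quat(s["ee_rot"])
M=R.from_euler('z',j[0])*R.from_euler('y',j[1]+j[2])*R.from_euler('z',j[3])*R.from_euler('y',j[4])*R.from_euler('z',j[5])
print((M.inv()*Rm).as_rotvec(degrees=True).round(2))
E
```

```text
t 2.9 p [ 0.532  -0.453   0.0156] tool x [0.871 0.251 0.423] z [ 0.407  0.116 -0.906] j [-0.94  0.43  1.89  0.61  0.76 -0.09] f [-1.9  0.1  6. ] o 0.625 ff 64.5
[-0.  0. 90.]
```

```bash
cat >> h.py <<'E'
from scipy.optimize import least_squares
LO=np.array([-2.63,-.94,.31,-1.31,0,-2.55]);HI=np.array([2.63,2.18,2.57,4.45,2.66,2.55])
def fk(j,k):
    h0,L1,L2,e,d=k
    M=R.from_euler('z',j[0])*R.from_euler('y',j[1]+j[2])*R.from_euler('z',j[3])*R.from_euler('y',j[4])*R.from_euler('z',j[5]+np.pi/2)
    a,b=j[1],j[1]+j[2]; r=L1*np.sin(a)+L2*np.sin(b)+e*np.cos(b)
    return np.array([r*np.cos(j[0]),r*np.sin(j[0]),h0+L1*np.cos(a)+L2*np.cos(b)-e*np.sin(b)])+d*M.as_matrix()[:,2],M
def ik(P,Q,k,seed):
    def f(j):
        p,M=fk(j,k); return np.r_[(p-P)*10,(M.inv()*Q).as_rotvec()]
    r=least_squares(f,np.clip(seed,LO+.02,HI-.02),bounds=(LO,HI)); return r.x,np.abs(r.fun).max()
E
python3 - <<'E'
from h import *
s=get_state()
D=[([-1.2689,.2647,1.6053,0,1.2737,-.0369],[.22414,-.63597,.23006]),([-.79,.14,1.62,0,1.38,.78],[.4634,-.4277,.3022]),([-.95,.42,1.9,.6,.78,-.09],[.521,-.4523,.0212]),(s["joint_positions"],s["ee_pos"])]
r=least_squares(lambda k:np.concatenate([fk(np.array(j),k)[0]-p for j,p in D]),[.3,.4,.4,0,.25])
k=r.x;print(k.round(4),np.abs(r.fun).max().round(4)); np.save("k.npy",k)
# box pose and tool-in-box
h=16.3
def Rb_down(h):c,s_=np.cos(np.radians(h)),np.sin(np.radians(h)); return R.from_matrix(np.array([[c,s_,0],[s_,-c,0],[0,0,-1]]))
def Rb_stand(h):  # box x=-Z, box z = -heading
    c,s_=np.cos(np.radians(h)),np.sin(np.radians(h)); z=np.array([-c,-s_,0]);x=np.array([0,0,-1.]); return R.from_matrix(np.stack([x,np.cross(z,x),z],1))
q=R.from_quat(s["ee_rot"]);Bd=Rb_down(h);rel=Bd.inv()*q; off=Bd.inv().apply(s["ee_pos"]-np.array([.537,-.449,.024])); print("tcp in box",off.round(4),"tz in box",rel.as_matrix()[:,2].round(3))
np.savez("g1.npz",rel=rel.as_quat(),off=off)
j0=s["joint_positions"]
for pos in ([.53,-.40],[.50,-.42]):
  for hs in (16,0,-15,-30,-45):
    B=Rb_stand(hs); Q=B*rel; P=np.r_[pos,.053]+B.apply(off)
    a,ea=min((ik(P,Q,k,sd) for sd in(j0,[j0[0],.5,1.5,j0[3],2,j0[5]],[j0[0],.5,1.5,0,2.,1.])),key=lambda x:x[1])
    Hh=np.array([np.cos(np.radians(hs)),np.sin(np.radians(hs))])
    out=[]
    for roll in(0,180,-180):
        Q2=Rt(hs,45,roll); tz=Q2.as_matrix()[:,2]; P2=np.r_[pos-.004*Hh,.071]+.019*tz
        b,eb=min((ik(P2,Q2,k,sd) for sd in(j0,[j0[0],.5,1.5,0,1,1.],[j0[0],.5,1.5,0,1,-1.])),key=lambda x:x[1]); out.append((b.round(2).tolist(),round(eb,3)))
    print(pos,hs,"swing",a.round(2),round(ea,3),"re",out[:2])
c=np.array([.621,.224]);
for roll in(0,180):
    Q=Rt(-10,45,roll);P=np.r_[c-.02*np.array([.985,-.17]),.04]+.019*Q.as_matrix()[:,2]
    b,eb=min((ik(P,Q,k,[.4,.5,1.5,x,1,y]) for x in(-.5,.5) for y in(1,-1)),key=lambda x:x[1]);print("fin",roll,b.round(2),round(eb,3))
E
```

```text
[ 0.3408  0.4761  0.5731 -0.0051  0.407 ] 0.0241
tcp in box [-0.006   0.0024  0.0084] tz in box [0.423 0.003 0.906]
[0.53, -0.4] 16 swing [-0.33  1.17  0.96 -0.61  1.99  1.01] 0.0 re [([-1.07, 0.38, 2.07, 1.12, 0.87, -0.62], np.float64(0.0)), ([-1.07, 0.38, 2.07, 1.12, 0.87, 2.52], np.float64(0.0))]
[0.53, -0.4] 0 swing [-0.42  1.29  0.73 -0.47  2.17  1.11] 0.0 re [([-1.01, 0.26, 2.23, 1.37, 0.66, -0.59], np.float64(0.0)), ([-1.01, 0.26, 2.23, 1.37, 0.66, 2.55], np.float64(0.001))]
[0.53, -0.4] -15 swing [-0.51  1.39  0.53 -0.31  2.31  1.25] 0.0 re [([-0.9, 0.18, 2.35, 1.7, 0.44, -0.62], np.float64(0.0)), ([-0.9, 0.18, 2.35, 1.7, 0.44, 2.52], np.float64(0.0))]
[0.53, -0.4] -30 swing [-0.6   1.46  0.41 -0.11  2.4   1.46] 0.0 re [([-0.73, 0.12, 2.41, 2.41, 0.22, -1.0], np.float64(0.0)), ([-0.64, 0.1, 2.35, -0.71, 0.0, -0.95], np.float64(0.103))]
[0.53, -0.4] -45 swing [-0.7   1.46  0.41  0.12  2.4   1.7 ] 0.0 re [([-0.65, 0.1, 2.35, 1.49, 0.0, 0.18], np.float64(0.104)), ([-0.58, 0.11, 2.34, -1.31, 0.13, -0.1], np.float64(0.113))]
[0.5, -0.42] 16 swing [-0.36  1.12  1.05 -0.62  1.94  1.
[... 270 characters left out ...]
3, 1.32, 0.7, 2.54], np.float64(0.0))]
[0.5, -0.42] -15 swing [-0.55  1.33  0.64 -0.34  2.26  1.23] 0.0 re [([-0.98, 0.17, 2.35, 1.62, 0.49, -0.61], np.float64(0.0)), ([-0.98, 0.17, 2.35, 1.62, 0.49, 2.53], np.float64(0.0))]
[0.5, -0.42] -30 swing [-0.64  1.4   0.52 -0.15  2.35  1.42] 0.0 re [([-0.83, 0.11, 2.43, 2.2, 0.26, -0.86], np.float64(0.0)), ([-0.72, 0.08, 2.36, 0.84, 0.05, -2.55], np.float64(0.124))]
[0.5, -0.42] -45 swing [-0.73  1.41  0.5   0.07  2.37  1.64] 0.0 re [([-0.63, 0.1, 2.44, 3.69, 0.21, -2.0], np.float64(0.0)), ([-0.7, 0.08, 2.38, -0.96, 0.0, -0.55], np.float64(0.103))]
fin 0 [ 0.73  0.31  2.22 -1.31  0.66 -2.55] 0.116
fin 180 [ 0.68  0.26  2.25 -1.31  0.56  0.43] 0.089
```

>>> send_rows([
  [0.9,0,-1.8,0,0,0,1],
  [1.3,0,-2.7,0,0,0,1],
  [1.7,0,-3.6,0,0,0,1],
  [1.7,0,-3.6,0,0,0,1],
  [0,0,0,0,0,0,1],
])

```text
t: 3.4
ee_pos: [0.5359, -0.4559, 0.153]
ee_rot: [0.966, 0.137, 0.217, -0.024]
ft_force: [1.6, -2.1, -0.7]
opening: 0.624
finger_force: 64.3
```

```bash
python3 - <<'E'
from h import *
st()
s=get_state()
D=[([-1.2689,.2647,1.6053,0,1.2737,-.0369],[.22414,-.63597,.23006]),([-.79,.14,1.62,0,1.38,.78],[.4634,-.4277,.3022]),([-.95,.42,1.9,.6,.78,-.09],[.521,-.4523,.0212]),(s["joint_positions"],s["ee_pos"])]
def fk2(j,k):
    j=np.array(j);p,M=fk(j,[k[0],k[1],k[2],k[3],k[4]]); return p+k[5]*np.array([np.cos(j[0]),np.sin(j[0]),0])+k[6]*np.array([-np.sin(j[0]),np.cos(j[0]),0])
for fixed in ([1,1],[0,1],[1,0]):
    r=least_squares(lambda k:np.concatenate([fk2(j,k*np.r_[1,1,1,1,1,fixed])-p for j,p in D]+[(k-[.35,.45,.5,0,.25,0,0])*.005]),[.3,.4,.4,0,.25,0,0])
    print(r.x.round(4),np.round(r.fun[:12],4))
E
```

```text
t 3.4 p [ 0.5359 -0.4559  0.153 ] tool x [0.868 0.254 0.427] z [ 0.413  0.107 -0.904] j [-0.94  0.27  1.81  0.51  0.95  0.07] f [ 1.6 -2.1 -0.7] o 0.624 ff 64.3
[ 0.2428  0.5028  0.5517 -0.0042  0.3395  0.0154  0.0268] [ 0.002  -0.0002 -0.0001 -0.0019 -0.0001 -0.0007  0.      0.0015 -0.0007
 -0.0001 -0.0022  0.0015]
[0.2217 0.5486 0.5626 0.0131 0.3426 0.     0.0262] [ 0.002  -0.0022  0.0001 -0.0034  0.0006  0.0014  0.0005  0.002  -0.0029
 -0.0006 -0.0005  0.0013]
[ 0.2939  0.5579  0.5756  0.0306  0.4058 -0.0109  0.    ] [-0.0234 -0.0087 -0.0024 -0.022  -0.0178  0.     -0.0014  0.0027 -0.0013
  0.0011 -0.0047  0.0037]
```

```bash
cat >> h.py <<'E'
def fk(j,k=(.2428,.5028,.5517,-.0042,.3395,.0154,.0268)):
    h0,L1,L2,e,d,r0,l=k
    M=R.from_euler('z',j[0])*R.from_euler('y',j[1]+j[2])*R.from_euler('z',j[3])*R.from_euler('y',j[4])*R.from_euler('z',j[5]+np.pi/2)
    a,b=j[1],j[1]+j[2]; r=r0+L1*np.sin(a)+L2*np.sin(b)+e*np.cos(b); c,s=np.cos(j[0]),np.sin(j[0])
    return np.array([r*c-l*s,r*s+l*c,h0+L1*np.cos(a)+L2*np.cos(b)-e*np.sin(b)])+d*M.as_matrix()[:,2],M
def ikbest(P,Q):
    j0=get_state()["joint_positions"]; a=np.arctan2(P[1],P[0])
    def one(sd):
        def f(j):
            p,M=fk(j); return np.r_[(p-P)*10,(M.inv()*Q).as_rotvec()]
        r=least_squares(f,np.clip(sd,LO+.02,HI-.02),bounds=(LO,HI)); return np.abs(r.fun).max(),r.x
    e,x=min((one(s) for s in([j0]+[[a,.6,1.5,y,1.3,z] for y in(-.4,.4) for z in(-1,1)])),key=lambda t:t[0]); return x.round(2),round(e,3)
def Rdown(h):
    c,s=np.cos(np.radians(h)),np.sin(np.radians(h)); return R.from_matrix(np.array([[c,s,0],[s,-c,0],[0,0,-1.]]))
def Rstand(h): # box x down, mouth against heading h
    c,s=np.cos(np.radians(h)),np.sin(np.radians(h)); z=np.array([-c,-s,0]);x=np.array([0,0,-1.]); return R.from_matrix(np.stack([x,np.cross(z,x),z],1))
E
python3 - <<'E'
from h import *
g=np.load("g1.npz");rel=R.from_quat(g["rel"]);off=g["off"]
for hs in(16,5,0,-10):
    B=Rstand(hs);Q=B*rel
    print(hs,ikbest(np.array([.53,-.41,.053])+B.apply(off),Q))
for roll in (0,): 
    for t in(65,55): print("fin",t,ikbest(np.array([.621,.224,.03]),Rt(-10,t)))
hs=5
B=Rstand(hs);Q=B*rel;print(Q.as_matrix()[:,2].round(2))
plan([(np.array([.53,-.41,.16])+B.apply(off),Q),(np.array([.53,-.41,.075])+B.apply(off),Q)],f=1)
E
```

```text
16 (array([-0.41,  0.98,  1.22, -0.66,  1.89,  1.  ]), np.float64(0.0))
5 (array([-0.46,  1.04,  1.11, -0.55,  2.  ,  1.07]), np.float64(0.0))
0 (array([-0.49,  1.06,  1.07, -0.5 ,  2.05,  1.11]), np.float64(0.0))
-10 (array([-0.54,  1.1 ,  0.99, -0.39,  2.13,  1.2 ]), np.float64(0.0))
fin 65 (array([ 0.42,  0.27,  2.09, -0.49,  0.47,  2.55]), np.float64(0.02))
fin 55 (array([ 0.39,  0.24,  2.15, -0.54,  0.34,  2.55]), np.float64(0.131))
[-0.9  -0.08 -0.42]
[[0.0,-0.4,-0.1,0.4,-7.5,0.9,1],[0.0,-0.4,-0.1,0.4,-7.5,0.9,1],[-0.0,-0.4,-0.1,0.4,-7.5,0.9,1],[-0.0,-0.4,-0.1,0.4,-7.5,1.0,1],[-0.0,-0.4,-0.1,0.4,-7.5,0.9,1]]
[[-0.1,-0.4,-0.1,0.4,-7.5,1.0,1],[-0.1,-0.4,-0.1,0.4,-7.5,0.9,1],[-0.1,-0.3,-0.1,0.4,-7.5,1.0,1],[-0.1,-0.3,-0.0,0.4,-7.5,0.9,1],[-0.1,-0.4,-0.0,0.4,-7.5,1.0,1]]
[[-0.1,-0.3,-0.0,0.3,-7.5,1.0,1],[-0.2,-0.4,-0.0,0.4,-7.5,0.9,1],[2.6,-0.0,1.2,-0.0,-0.0,0.0,1],[2.6,-0.0,1.2,-0.0,-0.0,0.0,1],[2.5,-0.0,1.2,-0.0,-0.0,0.0,1]]
```

>>> send_rows([
  [0,-0.4,-0.1,0.4,-7.5,0.9,1],
  [0,-0.4,-0.1,0.4,-7.5,0.9,1],
  [0,-0.4,-0.1,0.4,-7.5,0.9,1],
  [0,-0.4,-0.1,0.4,-7.5,1.0,1],
  [0,-0.4,-0.1,0.4,-7.5,0.9,1],
])

```text
t: 3.9
ee_pos: [0.5269, -0.4329, 0.1497]
ee_rot: [0.988, 0.103, -0.114, -0.009]
ft_force: [-0.1, 0.4, -2.9]
opening: 0.621
finger_force: 64.0
```

>>> send_rows([
  [-0.1,-0.4,-0.1,0.4,-7.5,1.0,1],
  [-0.1,-0.4,-0.1,0.4,-7.5,0.9,1],
  [-0.1,-0.3,-0.1,0.4,-7.5,1.0,1],
  [-0.1,-0.3,0,0.4,-7.5,0.9,1],
  [-0.1,-0.4,0,0.4,-7.5,1.0,1],
])

```text
t: 4.4
ee_pos: [0.5215, -0.4156, 0.1546]
ee_rot: [0.902, 0.059, -0.427, 0.013]
ft_force: [-0.2, -0.3, -3.1]
opening: 0.62
finger_force: 64.1
```

>>> send_rows([
  [-0.1,-0.3,0,0.3,-7.5,1.0,1],
  [-0.2,-0.4,0,0.4,-7.5,0.9,1],
  [2.6,0,1.2,0,0,0,1],
  [2.6,0,1.2,0,0,0,1],
  [0,0,0,0,0,0,1],
])

```text
t: 4.9
ee_pos: [0.5156, -0.4077, 0.0928]
ee_rot: [0.84, 0.041, -0.541, 0.018]
ft_force: [-0.7, 0.2, -3.3]
opening: 0.626
finger_force: 64.2
```

```bash
python3 - <<'E'
from h import *
st()
g=np.load("g1.npz");rel=R.from_quat(g["rel"]);off=g["off"]
s=get_state();q=R.from_quat(s["ee_rot"]);B=q*rel.inv();print("box ctr",(s["ee_pos"]-B.apply(off)).round(4),B.as_matrix().round(3).tolist())
im,d,K,T=cam("scene"); W=cloud(d,K,T)
im2,d2,K2,T2=cam("side")
a=cv2.resize(im[130:250,60:220],(400,300));b=cv2.resize(im2[100:220,300:460],(400,300))
cv2.imwrite("pics/st.png",np.hstack([a,b])[:,:,::-1])
B=Rstand(5);Q=B*rel
plan([(np.array([.53,-.41,.056])+B.apply(off),Q)],f=1)
E
```

```text
t 4.9 p [ 0.5156 -0.4077  0.0928] tool x [ 0.411  0.05  -0.91 ] z [-0.907 -0.076 -0.413] j [-0.46  1.    1.12 -0.55  2.04  1.04] f [-0.7  0.2 -3.3] o 0.626 ff 64.2
box ctr [ 0.5237 -0.4045  0.0868] [[-0.012, 0.088, -0.996], [0.017, -0.996, -0.088], [-1.0, -0.018, 0.01]]
[[3.6,0.5,1.2,-0.3,0.4,0.7,1]]
```

View pics/st.png

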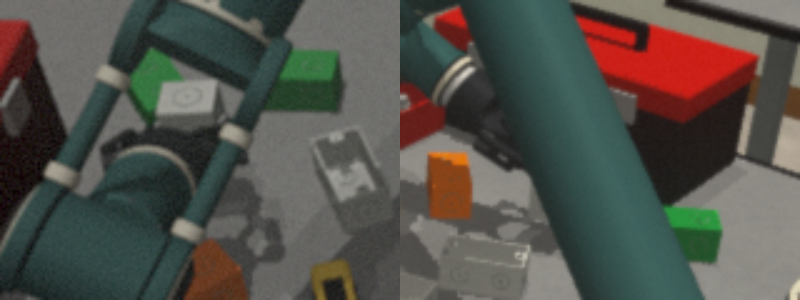

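The crops show the closed end up (at 188,97 on the left), clear of its neighbours. I lower it until it touches.

>>> send_rows([
  [1.4,0.2,0.6,0,0.4,0.7,1],
  [1.0,0,0.4,0,0,0,1],
  [0.3,0,0.1,0,0,0,1],
  [0,0,0,0,0,0,1],
])

```text
t: 5.4
ee_pos: [0.5194, -0.4107, 0.0708]
ee_rot: [0.843, 0.034, -0.537, 0.024]
ft_force: [0.7, -0.2, -3.3]
opening: 0.623
finger_force: 64.2
```

```bash
python3 - <<'E'
from h import *
st()
im,d,K,T=cam("scene"); W=cloud(d,K,T)
P=W[140:200,105:165]; k=(abs(P[...,0]-.525)<.03)&(abs(P[...,1]+.405)<.035)&(im[140:200,105:165].min(2)>120)
p=P[k]; p=p[p[:,2]>np.percentile(p[:,2],40)];print(len(p),np.percentile(p[:,2],[10,50,90]).round(4)); r=cv2.minAreaRect((p[:,:2]*1000).astype(np.float32));print(r)
A=np.c_[p[:,:2],np.ones(len(p))];print("slope",np.linalg.lstsq(A,p[:,2],rcond=None)[0].round(3))
E
```

```text
t 5.4 p [ 0.5194 -0.4107  0.0708] tool x [ 0.421  0.032 -0.906] z [-0.903 -0.077 -0.423] j [-0.46  1.02  1.1  -0.55  2.02  1.06] f [ 0.7 -0.2 -3.3] o 0.623 ff 64.2
164 [0.1128 0.1137 0.1151]
((529.4096069335938, -408.76422119140625), (49.063621520996094, 52.59831619262695), 4.166092872619629)
slope [0.004 0.009 0.115]
```

>>> send_rows([
  [0.5,0,0.2,0,0,0,1],
  [0.3,0,0.15,0,0,0,1],
  [0.1,0,0.05,0,0,0,1],
  [0,0,0,0,0,0,1],
])

```text
t: 5.85
ee_pos: [0.5198, -0.4107, 0.0612]
ee_rot: [0.843, 0.034, -0.537, 0.024]
ft_force: [0.1, 0.3, -3.0]
opening: 0.624
finger_force: 64.2
```

>>> send_rows([
  [0.1,0,0.05,0,0,0,1],
  [0,0,0,0,0,0,1],
])

```text
t: 6.05
ee_pos: [0.5199, -0.4109, 0.0604]
ee_rot: [0.843, 0.034, -0.537, 0.024]
ft_force: [-0.4, -0.6, -4.2]
opening: 0.62
finger_force: 64.2
```

>>> send_rows([
  [0.1,0,0.05,0,0,0,1],
  [0,0,0,0,0,0,1],
])

```text
t: 6.25
ee_pos: [0.5198, -0.4109, 0.0593]
ee_rot: [0.843, 0.034, -0.537, 0.024]
ft_force: [0.3, -0.2, -2.3]
opening: 0.624
finger_force: 64.4
```

>>> send_rows([
  [0.1,0,0.05,0,0,0,1],
  [0,0,0,0,0,0,1],
])

```text
t: 6.45
ee_pos: [0.5199, -0.4109, 0.0593]
ee_rot: [0.843, 0.034, -0.537, 0.024]
ft_force: [-0.0, 0.4, 1.6]
opening: 0.626
finger_force: 64.5
```

>>> send_rows([
  [0.1,0,0.05,0,0,0,1],
  [0,0,0,0,0,0,1],
])

```text
t: 6.65
ee_pos: [0.5199, -0.4108, 0.0592]
ee_rot: [0.842, 0.034, -0.537, 0.024]
ft_force: [-0.0, 0.8, 6.0]
opening: 0.625
finger_force: 64.7
```

>>> send_rows([
  [0,0,0,0,0,0,0.2],
  [0,0,0,0,0,0,-0.2],
  [0,0,0,0,0,0,-1],
  [0,0,0,0,0,0,-1],
  [0,0,0,0,0,0,-1],
])

```text
t: 7.15
ee_pos: [0.5197, -0.4109, 0.0567]
ee_rot: [0.843, 0.034, -0.537, 0.024]
ft_force: [1.1, 0.3, -0.3]
opening: 0.999
finger_force: 0.0
```

>>> send_rows([
  [0,0,-1,0,0,0,-1],
  [0,0,-2,0,0,0,-1],
  [0,0,-3,0,0,0,-1],
  [0,0,-4,0,0,0,-1],
  [0,0,-4,0,0,0,-1],
])

```text
t: 7.65
ee_pos: [0.6471, -0.3997, 0.1175]
ee_rot: [0.843, 0.034, -0.537, 0.024]
ft_force: [1.5, -1.5, 0.5]
opening: 0.998
finger_force: 0.0
```

```bash
python3 - <<'E'
from h import *
st()
im,d,K,T=cam("scene"); W=cloud(d,K,T)
k=(abs(W[...,0]-.525)<.05)&(abs(W[...,1]+.405)<.05)&(im.min(2)>120)&(W[...,2]>.09)
p=W[k]; print(len(p),np.percentile(p[:,2],[10,50,90]).round(4)); r=cv2.minAreaRect((p[:,:2]*1000).astype(np.float32));print(r)
cv2.imwrite("pics/st2.png",cv2.resize(im[120:240,60:220],(640,480))[:,:,::-1])
Q=Rt(4,90)
plan([([.60,-.405,.24],Q),([.528,-.409,.16],Q)])
E
```

```text
t 7.65 p [ 0.6471 -0.3997  0.1175] tool x [ 0.422  0.032 -0.906] z [-0.903 -0.077 -0.423] j [-0.39  1.24  0.59 -0.59  2.3   0.94] f [ 1.5 -1.5  0.5] o 0.998 ff 0.0Traceback (most recent call last):
  File "<stdin>", line 5, in <module>
    return _quantile_unchecked(
        a, q, axis, out, overwrite_input, method, keepdims, weights)
    return _ureduce(a,
                    func=_quantile_ureduce_func,
    ...<5 lines>...
                    overwrite_input=overwrite_input,
                    method=method)
    r = func(a, **kwargs)
    result = _quantile(arr,
                       quantiles=q,
    ...<2 lines>...
                       out=out,
                       weights=wgt)
    slices_having_nans = np.isnan(arr[-1, ...])
                                  ~~~^^^^^^^^^
IndexError: index -1 is out of bounds for axis 0 with size 0
```

```bash
python3 - <<'E'
from h import *
im,d,K,T=cam("wrist"); W=cloud(d,K,T)
k=(abs(W[...,0]-.525)<.06)&(abs(W[...,1]+.405)<.06)&(W[...,2]>.01)&(W[...,2]<.15)
p=W[k]; print(len(p),np.percentile(p,[2,50,98],axis=0).round(4).tolist())
Q=Rt(4,90); plan([([.57,-.407,.26],Q)])
E
```

```text
8426 [[0.5383, -0.434, 0.0122], [0.5515, -0.4082, 0.0597], [0.5541, -0.3823, 0.1025]]
[[-1.8,0.0,0.1,0.1,7.2,0.1,-1],[-1.8,0.0,-0.1,0.1,7.2,0.1,-1],[-1.8,0.0,-0.3,0.1,7.2,0.1,-1],[-1.7,0.1,-0.5,0.1,7.2,0.1,-1],[-1.7,0.0,-0.8,0.1,7.2,0.1,-1]]
[[-1.6,0.1,-1.0,0.1,7.1,0.0,-1],[-1.4,0.0,-1.1,0.1,7.2,0.1,-1],[-1.3,0.1,-1.3,0.1,7.1,0.0,-1],[-1.1,0.0,-1.5,0.2,7.2,0.1,-1]]
```

>>> send_rows([
  [-1.8,0,0.1,0.1,7.2,0.1,-1],
  [-1.8,0,-0.1,0.1,7.2,0.1,-1],
  [-1.8,0,-0.3,0.1,7.2,0.1,-1],
  [-1.7,0.1,-0.5,0.1,7.2,0.1,-1],
  [-1.7,0,-0.8,0.1,7.2,0.1,-1],
])

```text
t: 8.25
ee_pos: [0.6016, -0.4039, 0.1964]
ee_rot: [0.968, 0.034, -0.247, 0.011]
ft_force: [0.5, -1.1, 0.0]
opening: 0.999
finger_force: 0.0
```

>>> send_rows([
  [-1.6,0.1,-1.0,0.1,7.1,0,-1],
  [-1.4,0,-1.1,0.1,7.2,0.1,-1],
  [-1.3,0.1,-1.3,0.1,7.1,0,-1],
  [-1.1,0,-1.5,0.2,7.2,0.1,-1],
  [0,0,0,0,0,0,-1],
])

```text
t: 8.75
ee_pos: [0.5624, -0.4098, 0.2642]
ee_rot: [1.0, 0.031, -0.001, 0.0]
ft_force: [0.7, -0.6, 0.9]
opening: 1.0
finger_force: 0.0
```

```bash
python3 - <<'E'
from h import *
st()
im,d,K,T=cam("wrist"); W=cloud(d,K,T)
k=(abs(W[...,0]-.525)<.06)&(abs(W[...,1]+.405)<.06)&(W[...,2]>.09)&(W[...,2]<.115)
p=W[k]; print(len(p),np.median(p[:,2]),cv2.minAreaRect((p[:,:2]*1000).astype(np.float32)))
Q=Rt(4,90); plan([([.528,-.409,.15],Q),([.528,-.409,.068],Q)])
E
```

```text
t 8.75 p [ 0.5624 -0.4098  0.2642] tool x [ 0.998  0.062 -0.001] z [-0.001 -0.    -1.   ] j [-0.66  0.29  1.51 -0.    1.34  0.84] f [ 0.7 -0.6  0.9] o 1.0 ff 0.0
3005 0.10235635066792959 ((527.296875, -410.2114562988281), (48.729034423828125, 53.66088104248047), 4.7532196044921875)
[[-1.2,-0.1,3.8,-0.0,0.1,-0.1,-1],[-1.2,-0.1,3.7,-0.0,0.1,-0.1,-1],[-1.1,-0.0,3.8,-0.1,0.0,-0.2,-1],[-0.0,-0.0,2.7,0.0,0.0,0.0,-1],[-0.0,-0.0,2.7,0.0,0.0,0.0,-1]]
[[-0.0,-0.1,2.8,0.0,0.0,0.0,-1]]
```

>>> send_rows([
  [-1.2,0,3.8,0,0.1,-0.4,-1],
  [-1.2,0,3.7,0,0.1,-0.4,-1],
  [-1.1,0,3.8,0,0,-0.4,-1],
  [0,0,2.7,0,0,0,-1],
  [0,0,2.7,0,0,0,-1],
])

```text
t: 9.3
ee_pos: [0.5296, -0.4092, 0.0891]
ee_rot: [0.999, 0.044, -0.003, -0.003]
ft_force: [0.5, -0.4, -0.4]
opening: 1.002
finger_force: 0.0
```

>>> send_rows([
  [0,0,2.8,0,0,0,-1],
  [0,0,0,0,0,0,0.1],
  [0,0,0,0,0,0,1],
  [0,0,0,0,0,0,1],
  [0,0,0,0,0,0,1],
])

```text
t: 9.8
ee_pos: [0.5313, -0.411, 0.0662]
ee_rot: [0.999, 0.044, -0.001, -0.001]
ft_force: [0.4, -0.3, -3.1]
opening: 0.621
finger_force: 64.4
```

>>> send_rows([
  [0,0,0,0,0,0,1],
  [0,0,-1.5,0,0,0,1],
  [0,0,-2.5,0,0,0,1],
  [0,0,0,0,0,-6,1],
  [0,0,0,0,0,-8,1],
])

```text
t: 10.3
ee_pos: [0.5316, -0.4118, 0.1083]
ee_rot: [0.986, 0.168, 0.0, -0.0]
ft_force: [-0.1, 1.0, -3.6]
opening: 0.62
finger_force: 64.8
```

```bash
python3 - <<'E'
from h import *
st()
E
```

```text
t 10.3 p [ 0.5316 -0.4118  0.1083] tool x [0.944 0.33  0.   ] z [ 0.  0. -1.] j [-0.7   0.35  1.72  0.    1.06  0.54] f [-0.1  1.  -3.6] o 0.62 ff 64.8
```

>>> send_rows([
  [0,0,0,0,0,-8.2,1],
  [0,0,0,0,0,-8.2,1],
  [0,0,0,0,0,-8.2,1],
  [0,0,0,0,0,-8.2,1],
  [0,0,0,0,0,-8.2,1],
])

```text
t: 10.8
ee_pos: [0.5307, -0.411, 0.1066]
ee_rot: [0.865, 0.503, -0.0, -0.001]
ft_force: [-0.2, 0.4, -3.1]
opening: 0.625
finger_force: 64.8
```

>>> send_rows([
  [0,0,0,0,0,-8.2,1],
  [0,0,0,0,0,-8.2,1],
  [0,0,0,0,0,-8.2,1],
  [0,0,0,0,0,-8.2,1],
  [0,0,0,0,0,-8.2,1],
])

```text
t: 11.3
ee_pos: [0.5307, -0.411, 0.1066]
ee_rot: [0.634, 0.774, 0.0, -0.001]
ft_force: [-0.2, 0.3, -3.3]
opening: 0.624
finger_force: 64.8
```

>>> send_rows([
  [0,0,0,0,0,-8.2,1],
  [0,0,0,0,0,-8.2,1],
  [0,0,0,0,0,-8.2,1],
  [0,0,0,0,0,-8.2,1],
  [0,0,0,0,0,-8.2,1],
])

```text
t: 11.8
ee_pos: [0.5307, -0.411, 0.1066]
ee_rot: [0.323, 0.947, 0.001, -0.001]
ft_force: [-0.5, -0.9, -2.7]
opening: 0.618
finger_force: 64.8
```

>>> send_rows([
  [0,0,0,0,0,-8.2,1],
  [0,0,0,0,0,-8.2,1],
  [0,0,0,0,0,-8.2,1],
  [0,0,0,0,0,-8.2,1],
  [0,0,0,0,0,-8.2,1],
])

```text
t: 12.3
ee_pos: [0.5307, -0.411, 0.1066]
ee_rot: [-0.029, 1.0, 0.001, -0.001]
ft_force: [0.3, -0.5, -2.6]
opening: 0.626
finger_force: 64.8
```

```bash
python3 - <<'E'
from h import *
st()
E
```

```text
t 12.3 p [ 0.5307 -0.411   0.1066] tool x [-0.998 -0.058  0.002] z [-0.002  0.002 -1.   ] j [-0.7   0.36  1.73  0.    1.06 -2.33] f [ 0.3 -0.5 -2.6] o 0.626 ff 64.8
```

>>> send_rows([
  [0,0,2.0,0,0,0,1],
  [0,0,1.3,0,0,0,1],
  [0,0,0.4,0,0,0,1],
  [0,0,0.2,0,0,0,1],
  [0,0,0,0,0,0,1],
])

```text
t: 12.8
ee_pos: [0.5303, -0.4105, 0.066]
ee_rot: [-0.026, 1.0, 0.002, -0.002]
ft_force: [0.2, 0.4, -1.8]
opening: 0.622
finger_force: 64.6
```

>>> send_rows([
  [0,0,0.2,0,0,0,1],
  [0,0,0,0,0,0,1],
])

```text
t: 13.0
ee_pos: [0.5309, -0.411, 0.0647]
ee_rot: [-0.026, 1.0, 0.001, -0.001]
ft_force: [0.4, 0.4, -1.0]
opening: 0.622
finger_force: 64.5
```

>>> send_rows([
  [0,0,0.1,0,0,0,1],
  [0,0,0,0,0,0,1],
])

```text
t: 13.2
ee_pos: [0.5309, -0.4111, 0.0647]
ee_rot: [-0.026, 1.0, 0.001, -0.001]
ft_force: [-2.0, 1.5, 5.6]
opening: 0.625
finger_force: 65.4
```

>>> send_rows([
  [0,0,0,0,0,0,0.2],
  [0,0,0,0,0,0,-0.2],
  [0,0,0,0,0,0,-1],
  [0,0,0,0,0,0,-1],
  [0,0,0,0,0,0,-1],
])

```text
t: 13.7
ee_pos: [0.5303, -0.4105, 0.0628]
ee_rot: [-0.026, 1.0, 0.002, -0.001]
ft_force: [0.1, 0.4, 0.2]
opening: 1.001
finger_force: 0.0
```

>>> send_rows([
  [0,0,-2,0,0,0,-1],
  [0,0,-4,0,0,0,-1],
  [0,0,-4,0,0,0,-1],
  [0,0,-4,0,0,0,-1],
  [3,0,0,0,0,0,-1],
])

```text
t: 14.2
ee_pos: [0.5065, -0.4154, 0.2113]
ee_rot: [-0.027, 1.0, -0.003, 0.004]
ft_force: [-0.6, -0.0, 0.6]
opening: 1.001
finger_force: 0.0
```

```bash
python3 - <<'E'
from h import *
st()
im,d,K,T=cam("wrist"); W=cloud(d,K,T)
k=(abs(W[...,0]-.525)<.06)&(abs(W[...,1]+.405)<.06)&(W[...,2]>.09)&(W[...,2]<.115)
p=W[k]; print(len(p),np.median(p[:,2]),cv2.minAreaRect((p[:,:2]*1000).astype(np.float32)))
cv2.imwrite("pics/w3.png",im[:,:,::-1])
# mean of top: bbox
print(np.percentile(p[:,:2],[1,99],axis=0).round(4))
hs=4.
for rho in(180,):
  for s in(25,30):
    Q=Rt(hs+180,s,rho); print(s,ikbest(np.array([.51,-.411,.06]),Q))
for t in(65,60,70): print("fin",t,ikbest(np.array([.62,.224,.03]),Rt(-10,t,180)),ikbest(np.array([.57,.233,.13]),Rt(-10,t,180)))
E
```

```text
t 14.2 p [ 0.5065 -0.4154  0.2113] tool x [-0.998 -0.055 -0.009] z [ 0.009 -0.006 -1.   ] j [-0.73  0.23  1.68  0.    1.22 -2.35] f [-0.6 -0.   0.6] o 1.001 ff 0.0
4296 0.10240635483744881 ((532.0157470703125, -410.633056640625), (48.537479400634766, 54.1572151184082), 2.7623088359832764)
[[ 0.5074 -0.4374]
 [ 0.5557 -0.3842]]
25 (array([-0.47,  1.02,  1.14, -0.54,  1.99,  1.08]), np.float64(0.0))
30 (array([-0.48,  0.97,  1.18, -0.5 ,  1.92,  1.08]), np.float64(0.0))
fin 65 (array([ 0.43,  0.27,  2.1 , -0.55,  0.47, -0.51]), np.float64(0.0)) (array([ 0.49,  0.05,  2.12, -0.43,  0.67, -0.61]), np.float64(0.0))
fin 60 (array([ 0.46,  0.26,  2.14, -0.8 ,  0.42, -0.25]), np.float64(0.0)) (array([ 0.52,  0.03,  2.17, -0.59,  0.61, -0.44]), np.float64(0.0))
fin 70 (array([ 0.4 ,  0.29,  2.04, -0.37,  0.55, -0.71]), np.float64(0.0)) (array([ 0.46,  0.08,  2.07, -0.3 ,  0.74, -0.74]), np.float64(0.0))
```

```bash
python3 - <<'E'
from h import *
h=182.8;Q=Rt(h,25,0);tz=Q.as_matrix()[:,2];m=np.array([np.cos(np.radians(2.8)),np.sin(np.radians(2.8)),0])
g=np.array([.532,-.4106,.069])+.004*m+.019*tz; print(g.round(4))
plan([([.66,-.403,.19],Q),(g-.11*tz,Q),(g,Q)],v=4,w=8)
E
```

```text
[ 0.5188 -0.4112  0.061 ]
[[-1.8,0.0,0.2,-0.0,7.2,0.0,-1],[-1.8,0.0,-0.0,-0.0,7.2,0.0,-1],[-1.8,0.0,-0.3,-0.0,7.2,0.0,-1],[-1.7,0.0,-0.5,-0.0,7.2,0.0,-1],[-1.7,0.1,-0.7,-0.1,7.2,0.0,-1]]
[[-1.6,0.0,-0.9,-0.0,7.2,0.0,-1],[-1.4,0.1,-1.1,-0.1,7.2,0.0,-1],[-1.3,0.0,-1.2,-0.0,7.3,0.0,-1],[-1.1,0.1,-1.4,-0.1,7.2,0.1,-1],[-1.9,-0.0,2.4,0.0,0.0,-0.0,-1]]
[[-1.9,-0.1,2.4,0.0,0.0,-0.0,-1],[-1.9,-0.0,2.5,0.0,0.0,-0.0,-1],[-0.0,-0.0,3.7,0.0,0.0,-0.0,-1],[-0.0,-0.0,3.6,0.0,0.0,-0.0,-1],[-0.0,-0.0,3.7,0.0,0.0,-0.0,-1]]
```

>>> send_rows([
  [-1.8,0,0.2,0,7.2,0,-1],
  [-1.8,0,0,0,7.2,0,-1],
  [-1.8,0,-0.3,0,7.2,0,-1],
  [-1.7,0,-0.5,0,7.2,0,-1],
  [-1.7,0.1,-0.7,0,7.2,0,-1],
])

```text
t: 14.75
ee_pos: [0.5915, -0.4068, 0.1935]
ee_rot: [-0.025, 0.95, -0.007, -0.312]
ft_force: [-0.0, -1.2, 0.1]
opening: 0.999
finger_force: 0.0
```

>>> send_rows([
  [-1.6,0,-0.9,0,7.2,0,-1],
  [-1.4,0.1,-1.1,-0.1,7.2,0,-1],
  [-1.3,0,-1.2,0,7.3,0,-1],
  [-1.1,0.1,-1.4,-0.1,7.2,0.1,-1],
  [-1.9,0,2.4,0,0,0,-1],
])

```text
t: 15.25
ee_pos: [0.6531, -0.4, 0.1362]
ee_rot: [-0.025, 0.84, -0.011, -0.542]
ft_force: [-0.2, -0.1, -6.5]
opening: 0.996
finger_force: 0.0
```

>>> send_rows([
  [-1.9,0,2.4,0,0,0,-1],
  [-1.9,0,2.0,0,0,0,-1],
  [0,0,0,0,0,0,-1],
])

```text
t: 15.55
ee_pos: [0.621, -0.4019, 0.0973]
ee_rot: [-0.023, 0.84, -0.009, -0.542]
ft_force: [0.9, 0.7, 0.8]
opening: 1.002
finger_force: 0.0
```

```bash
python3 - <<'E'
from h import *
st()
h=182.8;Q=Rt(h,25,0);tz=Q.as_matrix()[:,2];m=np.array([np.cos(np.radians(2.8)),np.sin(np.radians(2.8)),0])
g=np.array([.532,-.4106,.069])+.004*m+.019*tz
plan([(g-.08*tz,Q),(g,Q)],v=4,w=8)
im,d,K,T=cam("wrist"); cv2.imwrite("pics/w4.png",im[:,:,::-1])
E
```

```text
t 15.55 p [ 0.621  -0.4019  0.0973] tool x [-0.412 -0.029  0.911] z [-0.91  -0.04  -0.413] j [-0.42  1.22  0.69 -0.55  2.26 -2.16] f [0.9 0.7 0.8] o 1.002 ff 0.0
[[1.0,-0.4,2.8,0.2,-0.6,0.5,-1],[0.0,-0.0,4.0,0.0,-0.0,0.0,-1],[0.0,-0.0,4.0,0.0,-0.0,0.0,-1]]
```

View pics/w4.png

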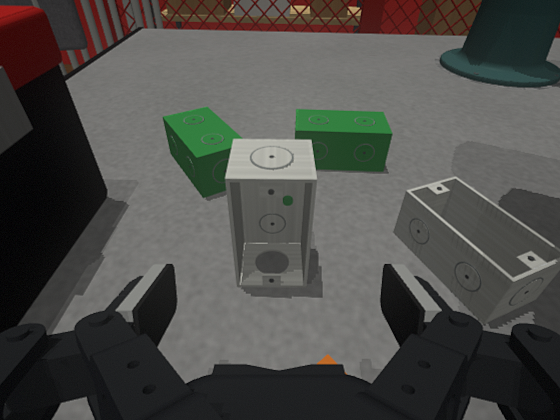

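The view shows the box standing with its mouth facing the gripper, the open knockout at the bottom (270,262) and the closed end up. I grasp now.

>>> send_rows([
  [1.0,-0.4,2.8,0.2,-0.6,0.5,-1],
  [0,0,4,0,0,0,-1],
  [0,0,3,0,0,0,-1],
  [0,0,1,0,0,0,-1],
  [0,0,0,0,0,0,-1],
])

```text
t: 16.1
ee_pos: [0.5222, -0.4122, 0.0694]
ee_rot: [-0.019, 0.846, -0.015, -0.533]
ft_force: [0.7, 0.6, 0.6]
opening: 1.005
finger_force: 0.0
```

```bash
python3 - <<'E'
from h import *
st()
im,d,K,T=cam("wrist"); W=cloud(d,K,T)
k=(abs(W[...,0]-.53)<.06)&(abs(W[...,1]+.41)<.04)&(W[...,2]>.095)&(W[...,2]<.11)
p=W[k]; print(len(p),np.median(p[:,2]),cv2.minAreaRect((p[:,:2]*1000).astype(np.float32)))
E
```

```text
t 16.1 p [ 0.5222 -0.4122  0.0694] tool x [-0.431 -0.015  0.902] z [-0.901 -0.046 -0.432] j [-0.47  1.04  1.08 -0.53  2.03 -2.06] f [0.7 0.6 0.6] o 1.005 ff 0.0
16095 0.10223485465839018 ((545.919921875, -406.47515869140625), (80.94017791748047, 80.81409454345703), 84.469482421875)
```

>>> send_rows([
  [-0.6,0,0.3,0,0,0,-1],
  [0,0,0,0,0,0,0.1],
  [0,0,0,0,0,0,1],
  [0,0,0,0,0,0,1],
  [0,0,0,0,0,0,1],
], force=70)

```text
t: 16.65
ee_pos: [0.523, -0.4115, 0.0608]
ee_rot: [-0.019, 0.846, -0.015, -0.533]
ft_force: [1.6, 1.0, 0.6]
opening: 0.624
finger_force: 73.4
```

```bash
python3 - <<'E'
from h import *
st()
s=get_state();q=R.from_quat(s["ee_rot"])
B=Rstand(182.8); c=np.array([.532,-.4106,.051]); rel=B.inv()*q; off=B.inv().apply(s["ee_pos"]-c)
# fingers centre the box on the tool: take across-width offset as 0, yaw aligned
print(off.round(4),rel.as_matrix().round(3).tolist())
np.savez("g2.npz",rel=rel.as_quat(),off=off)
E
```

```text
t 16.65 p [ 0.523  -0.4115  0.0608] tool x [-0.432 -0.016  0.902] z [-0.901 -0.047 -0.432] j [-0.47  1.05  1.08 -0.52  2.03 -2.06] f [1.6 1.  0.6] o 0.624 ff 73.4
[-0.0098 -0.0004 -0.009 ] [[-0.902, 0.006, 0.432], [0.005, 1.0, -0.002], [-0.432, -0.0, -0.902]]
```

```bash
python3 - <<'E'
from h import *
for n in("scene","side"):
    z=np.load(n+"0.npz"); W=cloud(z["d"],z["K"],z["T"]); im=z["im"]; hsv=cv2.cvtColor(im,cv2.COLOR_RGB2HSV)
    wood=(hsv[...,1]>70)&(abs(W[...,2]-.012)<.006)&(W[...,0]>.35)&(W[...,0]<.9)&(W[...,1]>.0)&(W[...,1]<.5)
    wood=cv2.morphologyEx(wood.astype(np.uint8),cv2.MORPH_OPEN,np.ones((3,3)))>0
    p=W[wood]; r=cv2.minAreaRect((p[:,:2]*1000).astype(np.float32)); print(n,"board",r,np.median(p[:,2]).round(4))
    k=(W[...,2]>.03)&(W[...,2]<.08)&(abs(W[...,0]-.74)<.13)&(abs(W[...,1]-.205)<.045)&(hsv[...,1]<80)
    p=W[k]; yaw=np.radians(-10.2); o=np.array([.622,.224])
    for y in (-10.2,):
        a=np.array([np.cos(np.radians(y)),np.sin(np.radians(y))]); u=(p[:,:2]-o)@a; v=(p[:,:2]-o)@np.array([-a[1],a[0]])
        for lo in np.arange(.03,.11,.005):
            m=(u>lo)&(u<=lo+.005)
            if m.sum()>3: print(round(lo,3),m.sum(),"z",p[m,2].max().round(4),"v",np.percentile(v[m],[3,97]).round(4),"ridge",v[m][np.argsort(-p[m,2])[:max(3,m.sum()//6)]].mean().round(4))
    m=(u>.09)&(u<.14)
    if m.sum()>10: print("axis pts",np.polyfit(u[m],v[m],1),m.sum())
E
```

```text
scene board ((602.1992797851562, 163.4853515625), (406.1777038574219, 426.0422058105469), 79.79096984863281) 0.0113
0.04 4 z 0.0483 v [-0.0074  0.0009] ridge -0.0039
0.05 16 z 0.0549 v [-0.0155  0.0121] ridge -0.0029
0.055 49 z 0.0573 v [-0.0174  0.0167] ridge 0.0018
0.06 22 z 0.0534 v [-0.0152  0.0115] ridge -0.0015
0.065 17 z 0.0551 v [-0.0132  0.0121] ridge -0.0017
0.07 25 z 0.0571 v [-0.015   0.0123] ridge 0.0001
0.075 12 z 0.0495 v [-0.0145  0.0079] ridge -0.0022
0.08 39 z 0.0534 v [-0.0148  0.013 ] ridge 0.0001
0.085 25 z 0.0499 v [-0.0134  0.0144] ridge -0.0016
0.09 19 z 0.0486 v [-0.0114  0.0106] ridge -0.0023
0.095 12 z 0.0487 v [-0.012   0.0087] ridge -0.0038
0.1 16 z 0.0504 v [-0.0116  0.0088] ridge -0.0003
0.105 19 z 0.0516 v [-0.0137  0.0087] ridge 0.0005
axis pts [-0.00631861 -0.0013549 ] 187
side board ((625.9373779296875, 160.07069396972656), (403.1383972167969, 472.91888427734375), 79.72975158691406) 0.0131
0.035 13 z 0.0499 v [-0.0072  0.004 ] ridge -0.001
0.04 28 z 0.0498 v [-0.0112  0.0096] ridge 0.0
0.045 26 z 0.0575 v [-0.0098  0.0149] ridge 0.0028
0.05 45 z 0.0571 v [-0.0162  0.0153] ridge -0.0022
0.055 9 z 0.0557 v [-0.017   0.0161] ridge 0.0024
0.06 9 z 0.0538 v [-0.0078  0.0124] ridge -0.0017
0.065 12 z 0.0577 v [-0.0034  0.0137] ridge -0.0018
0.07 10 z 0.0568 v [-0.0093  0.0139] ridge 0.0002
0.075 15 z 0.0508 v [-0.0061  0.0147] ridge -0.0
0.08 24 z 0.0546 v [-0.0158  0.014 ] ridge -0.0018
0.085 5 z 0.0519 v [-0.0039  0.0099] ridge -0.002
0.095 12 z 0.0499 v [-0.0085  0.0106] ridge 0.0013
0.1 14 z 0.051 v [-0.0049  0.0119] ridge 0.0022
0.105 17 z 0.0524 v [-0.0091  0.012 ] ridge -0.002
axis pts [-0.06564183  0.01062566] 107
```

>>> send_rows([
  [1.0,0,-0.5,0,0,0,1],
  [2.7,0,-1.3,0,0,0,1],
  [3.6,0,-1.7,0,0,0,1],
  [3.6,0,-1.7,0,0,0,1],
  [2.7,0,-1.3,0,0,0,1],
])

```text
t: 17.15
ee_pos: [0.5224, -0.4112, 0.2146]
ee_rot: [-0.019, 0.846, -0.016, -0.532]
ft_force: [-0.2, -0.6, -3.2]
opening: 0.621
finger_force: 73.4
```

>>> send_rows([
  [0,0,0,0,-6,0,1],
  [0,0,0,0,-8,0,1],
  [0,0,0,0,-8,0,1],
  [0,0,0,0,-8,0,1],
  [0,0,0,0,-8,0,1],
])

```text
t: 17.65
ee_pos: [0.5226, -0.4109, 0.2127]
ee_rot: [-0.023, 0.974, -0.009, -0.226]
ft_force: [-0.3, -0.2, -3.7]
opening: 0.621
finger_force: 73.6
```

>>> send_rows([
  [0,0,0,0,-8,0,1],
  [0,0,0,0,-8,0,1],
  [0,0,0,0,-8,0,1],
  [0,0,0,0,-8,0,1],
  [0,0,0,0,-8,0,1],
])

```text
t: 18.15
ee_pos: [0.5215, -0.4107, 0.213]
ee_rot: [-0.025, 0.992, -0.001, 0.12]
ft_force: [0.8, 0.8, -3.3]
opening: 0.624
finger_force: 73.8
```

```bash
cat >> h.py <<'E'
def Rup(h):
    c,s=np.cos(np.radians(h)),np.sin(np.radians(h)); return R.from_matrix(np.array([[c,-s,0],[s,c,0],[0,0,1.]]))
def tgt(u,z,v=-.001,yaw=-10.2):
    g=np.load("g2.npz"); B=Rup(yaw); A=Rup(-10.2)
    return np.array([.622,.224,z])+A.apply([u,v,0])+B.apply(g["off"]), B*R.from_quat(g["rel"])
E
python3 - <<'E'
from h import *
st()
P,Q=tgt(-.05,.17); print(P.round(3),ikbest(P,Q),ikbest(*tgt(-.001,.036)))
plan([([.53,-.2,.21],Q),(P,Q)],f=1,v=4.5,w=6)
E
```

```text
t 18.15 p [ 0.5215 -0.4107  0.213 ] tool x [-0.97  -0.049 -0.238] z [ 0.239  0.004 -0.971] j [-0.8   0.15  1.8   0.2   1.04 -2.51] f [ 0.8  0.8 -3.3] o 0.624 ff 73.8
[0.563 0.233 0.161] (array([ 0.5 ,  0.  ,  2.11, -0.42,  0.72, -0.61]), np.float64(0.0)) (array([ 0.44,  0.26,  2.12, -0.6 ,  0.47, -0.45]), np.float64(0.0))
[[-0.4,4.2,0.1,0.8,-2.3,2.5,1],[-0.2,4.2,0.1,0.8,-2.3,2.6,1],[0.0,4.2,0.0,0.8,-2.4,2.5,1],[0.3,4.2,-0.1,0.8,-2.3,2.6,1],[0.4,4.2,-0.1,0.9,-2.4,2.5,1]]
[[0.6,4.3,0.2,-0.0,0.0,0.0,1],[0.6,4.3,0.2,-0.0,0.0,0.0,1],[0.6,4.3,0.3,-0.0,0.0,0.0,1],[0.6,4.3,0.2,-0.0,0.0,0.0,1],[0.7,4.3,0.3,-0.0,0.0,0.0,1]]
[[0.6,4.3,0.2,-0.0,0.0,0.0,1],[0.7,4.4,0.3,-0.0,0.0,0.0,1],[0.6,4.3,0.2,-0.0,0.0,0.0,1],[0.7,4.4,0.3,-0.0,0.0,0.0,1],[0.6,4.3,0.2,-0.0,0.0,0.0,1]]
```

>>> send_rows([
  [-0.4,4.2,0.1,0.8,-2.3,2.5,1],
  [-0.2,4.2,0.1,0.8,-2.3,2.6,1],
  [0,4.2,0,0.8,-2.4,2.5,1],
  [0.3,4.2,-0.1,0.8,-2.3,2.6,1],
  [0.4,4.2,-0.1,0.9,-2.4,2.5,1],
])

```text
t: 18.65
ee_pos: [0.5287, -0.199, 0.2084]
ee_rot: [0.091, 0.972, -0.02, 0.218]
ft_force: [0.8, 0.8, -3.6]
opening: 0.624
finger_force: 74.6
```

>>> send_rows([
  [0.6,4.3,0.2,0,0,0,1],
  [0.6,4.3,0.2,0,0,0,1],
  [0.6,4.3,0.3,0,0,0,1],
  [0.6,4.3,0.2,0,0,0,1],
  [0.7,4.3,0.3,0,0,0,1],
])

```text
t: 19.15
ee_pos: [0.546, 0.0163, 0.1848]
ee_rot: [0.09, 0.972, -0.02, 0.218]
ft_force: [0.7, 0.4, -2.8]
opening: 0.621
finger_force: 74.7
```

```bash
python3 - <<'E'
from h import *
st()
P,Q=tgt(-.05,.12); plan([(P,Q)],f=1,v=4,w=6)
E
```

```text
t 19.15 p [0.546  0.0163 0.1848] tool x [-0.889  0.165 -0.426] z [ 0.419 -0.079 -0.905] j [ 0.05 -0.21  2.24 -0.16  0.68 -1.24] f [ 0.7  0.4 -2.8] o 0.621 ff 74.7
[[0.9,3.6,0.9,-0.0,-0.1,-0.0,1],[0.9,3.6,1.0,-0.0,-0.0,-0.0,1],[0.9,3.6,0.9,-0.0,-0.1,-0.0,1],[0.8,3.6,1.0,-0.0,-0.0,-0.0,1],[0.9,3.6,0.9,-0.0,-0.1,-0.0,1]]
[[0.8,3.6,1.0,-0.1,-0.0,-0.0,1]]
```

>>> send_rows([
  [0.9,3.6,0.9,0,-0.1,0,1],
  [0.9,3.6,1.0,0,0,0,1],
  [0.9,3.6,0.9,0,-0.1,0,1],
  [0.8,3.6,1.0,0,0,0,1],
  [0.9,3.6,0.9,0,-0.1,0,1],
])

```text
t: 19.65
ee_pos: [0.5602, 0.1962, 0.1232]
ee_rot: [0.09, 0.971, -0.021, 0.22]
ft_force: [0.5, -0.3, -2.6]
opening: 0.625
finger_force: 74.7
```

>>> send_rows([
  [0.8,3.6,1.0,0,0,0,1],
  [0,0,0,0,0,0,1],
  [0,0,0,0,0,0,1],
])

```text
t: 19.95
ee_pos: [0.5638, 0.2315, 0.1104]
ee_rot: [0.089, 0.971, -0.021, 0.22]
ft_force: [-0.0, -0.5, -2.6]
opening: 0.621
finger_force: 75.2
```

```bash
python3 - <<'E'
from h import *
st()
P,Q=tgt(-.05,.12); plan([(P,Q)],f=1)
for n in("scene","side"):
    im,d,K,T=cam(n); np.savez(n+"1.npz",im=im,d=d,K=K,T=T)
    c=np.array([.573,.233,.12,1]);q=np.linalg.inv(T)@c;u=int(K[0,0]*q[0]/q[2]+K[0,2]);v=int(K[1,1]*q[1]/q[2]+K[1,2]);print(n,u,v)
    cr=im[max(0,v-45):v+60,max(0,u-70):u+70]; cv2.imwrite(f"pics/{n}1c.png",cv2.resize(cr,(400,300))[:,:,::-1])
a=np.hstack([cv2.imread("pics/scene1c.png"),cv2.imread("pics/side1c.png")]);cv2.imwrite("pics/held.png",a)
E
```

```text
t 19.95 p [0.5638 0.2315 0.1104] tool x [-0.888  0.163 -0.43 ] z [ 0.423 -0.08  -0.903] j [ 0.51  0.07  2.14 -0.48  0.64 -0.54] f [-0.  -0.5 -2.6] o 0.621 ff 75.2
[[0.1,0.2,-0.1,-0.1,-0.1,0.1,1]]
scene 394 191
side 196 243
```

View pics/held.png

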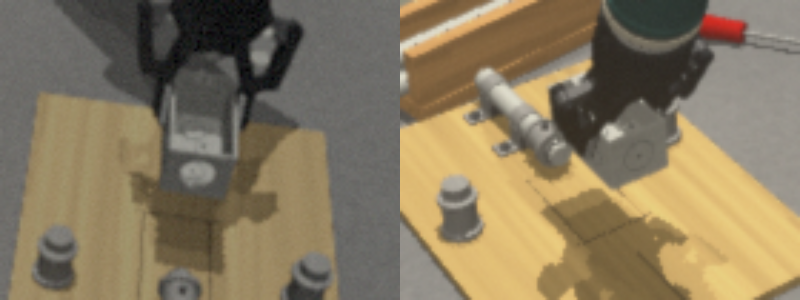

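Held view: the box is mouth up, its hole end at (197,175) facing the connector nose at (180,285). I check its attitude numerically before lowering.

```bash
python3 - <<'E'
from h import *
z=np.load("scene1.npz");W=cloud(z["d"],z["K"],z["T"]).reshape(-1,3);I=z["im"].reshape(-1,3)
s=get_state();g=np.load("g2.npz");B=R.from_quat(s["ee_rot"])*R.from_quat(g["rel"]).inv();c=s["ee_pos"]-B.apply(g["off"])
print("pred centre",c.round(4),"x",B.as_matrix()[:,0].round(3),"z",B.as_matrix()[:,2].round(3))
L=B.inv().apply(np.nan_to_num(W,nan=9)-c)
m=(abs(L[:,1])<.032)&(abs(L[:,2])<.03)&(abs(L[:,0]-.051)<.008); p=L[m];print("end wall n",m.sum(),"x med",np.median(p[:,0]).round(4),"y",np.percentile(p[:,1],[2,98]).round(4),"z",np.percentile(p[:,2],[2,98]).round(4))
A=np.c_[p[:,1:],np.ones(len(p))]; 
w=abs(p[:,0]-np.median(p[:,0]))<.004
print("x = a*y+b*z+c",np.linalg.lstsq(A[w],p[w,0],rcond=None)[0].round(3))
m=(abs(L[:,1])<.032)&(abs(L[:,2]-.024)<.006)&(abs(L[:,0])<.05)&(abs(L[:,1])>.02); p=L[m];print("rim",m.sum(),np.polyfit(p[:,0],p[:,2],1).round(4), "y lo/hi",np.percentile(p[:,1],[3,97]).round(4))
for sg in(-1,1):
    q=p[p[:,1]*sg>0]; 
    if len(q)>8: print("side",sg,len(q),np.polyfit(q[:,0],q[:,1],1).round(4))
# connector from this picture: board frame
V=Rup(-10.2).inv().apply(np.nan_to_num(W,nan=9)-np.array([.622,.224,0]))
m=(V[:,0]>.036)&(V[:,0]<.1)&(abs(V[:,1])<.03)&(V[:,2]>.022)&(V[:,2]<.07);q=V[m]
for lo,hi in((.036,.047),(.047,.06),(.06,.1)):
    t=q[(q[:,0]>lo)&(q[:,0]<hi)]
    if len(t)>8: print(lo,len(t),"x",np.percentile(t[:,0],[2,50]).round(4),"y",np.percentile(t[:,1],[3,97]).round(4),t[:,1].mean().round(4),"zmax",np.percentile(t[:,2],97).round(4))
m=(abs(V[:,0])<.15)&(abs(abs(V[:,1])-.08)<.03)&(abs(V[:,2]-.012)<.008);print("board z",np.median(V[m,2]).round(4))
E
```

```text
pred centre [0.5741 0.2291 0.1203] x [ 0.984 -0.178 -0.   ] z [0.001 0.001 1.   ]
end wall n 304 x med 0.0489 y [-0.0259  0.0268] z [-0.0241  0.024 ]
x = a*y+b*z+c [-0.008 -0.005  0.049]
rim 126 [-0.0231  0.0223] y lo/hi [-0.0298  0.0298]
side -1 53 [ 0.0317 -0.026 ]
side 1 73 [-0.0215  0.0263]
0.047 66 x [0.0512 0.0565] y [-0.018   0.0175] -0.0016 zmax 0.0544
0.06 184 x [0.0605 0.0822] y [-0.015   0.0143] -0.0019 zmax 0.0527
board z 0.0114
```

```bash
python3 - <<'E'
from h import *
plan([tgt(-.05,.085,v=-.002),tgt(-.05,.045,v=-.002)],f=1,v=2.5)
E
```

```text
[[0.8,0.1,1.6,-0.0,-0.0,-0.0,1],[0.9,0.0,1.5,-0.1,-0.0,-0.0,1],[0.9,0.0,1.8,0.0,-0.0,-0.0,1],[0.8,0.0,1.8,0.0,-0.0,-0.0,1]]
```

>>> send_rows([
  [0.8,0.1,1.6,0,0,0,1],
  [0.9,0,1.5,0,0,0,1],
  [0.9,0,1.8,0,0,0,1],
  [0.8,0,1.8,0,0,0,1],
  [0,0,0,0,0,0,1],
])

```text
t: 20.55
ee_pos: [0.5613, 0.2298, 0.0336]
ee_rot: [0.09, 0.971, -0.022, 0.218]
ft_force: [-0.7, 0.3, -3.5]
opening: 0.624
finger_force: 75.2
```

```bash
python3 - <<'E'
from h import *
st(); plan([tgt(-.05,.038,v=-.002)],f=1)
E
```

```text
t 20.55 p [0.5613 0.2298 0.0336] tool x [-0.888  0.166 -0.428] z [ 0.42  -0.083 -0.904] j [ 0.51  0.19  2.18 -0.61  0.5  -0.38] f [-0.7  0.3 -3.5] o 0.624 ff 75.2
[[0.1,0.3,0.5,-0.3,-0.2,-0.1,1]]
```

>>> send_rows([
  [0.1,0.3,0.5,-0.3,-0.2,-0.1,1],
  [0.05,0,0.1,0,0,0,1],
  [0,0,0,0,0,0,1],
])

```text
t: 20.85
ee_pos: [0.5662, 0.2358, 0.0314]
ee_rot: [0.088, 0.971, -0.018, 0.223]
ft_force: [-0.2, -0.4, -2.5]
opening: 0.62
finger_force: 75.3
```

>>> send_rows([
  [0.05,0,0.1,0,0,0,1],
  [0,0,0,0,0,0,1],
])

```text
t: 21.05
ee_pos: [0.5656, 0.2359, 0.0296]
ee_rot: [0.088, 0.971, -0.018, 0.223]
ft_force: [0.5, -0.3, -3.1]
opening: 0.624
finger_force: 75.3
```

```bash
python3 - <<'E'
from h import *
st(); plan([tgt(-.05,.036,v=-.002)],f=1)
E
```

```text
t 21.05 p [0.5656 0.2359 0.0296] tool x [-0.885  0.163 -0.436] z [ 0.43  -0.074 -0.9  ] j [ 0.51  0.2   2.18 -0.63  0.48 -0.36] f [ 0.5 -0.3 -3.1] o 0.624 ff 75.3
[[0.3,-0.4,0.1,0.4,0.3,0.0,1]]
```

>>> send_rows([
  [0.1,-0.3,0.1,0.3,0.2,0,1],
  [0,0,0,0,0,0,1],
  [0,0,0,0,0,0,1],
])

```text
t: 21.35
ee_pos: [0.5642, 0.2327, 0.0276]
ee_rot: [0.089, 0.971, -0.02, 0.221]
ft_force: [0.2, -0.0, -3.3]
opening: 0.621
finger_force: 75.3
```

```bash
python3 - <<'E'
from h import *
st(); plan([tgt(-.05,.036,v=-.002)],f=1)
z=None
im,d,K,T=cam("scene");W=cloud(d,K,T).reshape(-1,3)
V=Rup(-10.2).inv().apply(np.nan_to_num(W,nan=9)-np.array([.622,.224,0]))
m=(abs(V[:,0]-0)<.008)&(abs(V[:,1])<.032)&(V[:,2]>.018)&(V[:,2]<.058);p=V[m]
print("end wall",m.sum(),np.median(p[:,0]).round(4),np.percentile(p[:,1],[2,98]).round(4),"z",np.percentile(p[:,2],[2,98]).round(4)); w=abs(p[:,0]-np.median(p[:,0]))<.004
print(np.linalg.lstsq(np.c_[p[w,1:],np.ones(w.sum())],p[w,0],rcond=None)[0].round(3))
m=(abs(V[:,0]+.05)<.045)&(abs(abs(V[:,1])-.026)<.006)&(V[:,2]>.05)&(V[:,2]<.075);p=V[m];print("rim",len(p),np.median(p[:,2]).round(4),np.polyfit(p[:,0],p[:,2],1).round(3))
E
```

```text
t 21.35 p [0.5642 0.2327 0.0276] tool x [-0.887  0.164 -0.432] z [ 0.425 -0.079 -0.902] j [ 0.51  0.2   2.18 -0.63  0.49 -0.36] f [ 0.2 -0.  -3.3] o 0.621 ff 75.3
[[0.2,-0.1,0.0,0.0,0.0,0.1,1]]
end wall 196 0.0009 [-0.0286  0.0243] z [0.0185 0.0576]
[0.008 0.004 0.001]
rim 123 0.0599 [-0.062  0.057]
```

>>> send_rows([
  [0.05,0,0.1,0,0,0,1],
  [0,0,0,0,0,0,1],
])

```text
t: 21.6
ee_pos: [0.5645, 0.2329, 0.0266]
ee_rot: [0.089, 0.971, -0.02, 0.221]
ft_force: [0.8, 0.3, -2.4]
opening: 0.619
finger_force: 75.6
```

>>> send_rows([
  [0.05,0,0.1,0,0,0,1],
  [0,0,0,0,0,0,1],
])

```text
t: 21.8
ee_pos: [0.5646, 0.2329, 0.0266]
ee_rot: [0.089, 0.971, -0.02, 0.221]
ft_force: [-4.4, -1.4, 5.4]
opening: 0.625
finger_force: 76.7
```

>>> send_rows([
  [-0.05,0,-0.1,0,0,0,1],
  [-0.9,0,0.43,0,0,0,1],
  [-1.1,0,0.52,0,0,0,1],
  [-0.9,0,0.43,0,0,0,1],
  [0,0,0,0,0,0,1],
])

```text
t: 22.3
ee_pos: [0.5979, 0.2267, 0.027]
ee_rot: [0.089, 0.971, -0.02, 0.221]
ft_force: [-0.8, -0.3, -3.1]
opening: 0.627
finger_force: 75.3
```

```bash
python3 - <<'E'
from h import *
st(); plan([tgt(-.0165,.036,v=-.002)],f=1)
im,d,K,T=cam("scene");W=cloud(d,K,T).reshape(-1,3)
V=Rup(-10.2).inv().apply(np.nan_to_num(W,nan=9)-np.array([.622,.224,0]))
m=(abs(V[:,0]-.033)<.01)&(abs(V[:,1])<.032)&(V[:,2]>.018)&(V[:,2]<.056);p=V[m]
print("end wall",m.sum(),np.median(p[:,0]).round(4),np.percentile(p[:,1],[2,98]).round(4),"z",np.percentile(p[:,2],[2,98]).round(4)); w=abs(p[:,0]-np.median(p[:,0]))<.004
print(np.linalg.lstsq(np.c_[p[w,1:],np.ones(w.sum())],p[w,0],rcond=None)[0].round(3))
q=V[(V[:,0]>.053)&(V[:,0]<.1)&(abs(V[:,1])<.03)&(V[:,2]>.022)&(V[:,2]<.07)];print("conn v",np.percentile(q[:,1],[3,97]).round(4))
E
```

```text
t 22.3 p [0.5979 0.2267 0.027 ] tool x [-0.886  0.165 -0.433] z [ 0.426 -0.079 -0.901] j [ 0.47  0.24  2.13 -0.61  0.48 -0.42] f [-0.8 -0.3 -3.1] o 0.627 ff 75.3
[[0.2,-0.1,-0.1,0.0,0.1,-0.0,1]]
end wall 146 0.0353 [-0.0285  0.0246] z [0.0196 0.0554]
[ 0.004 -0.012  0.036]
conn v [-0.0162  0.0152]
```

>>> send_rows([
  [-0.27,0.05,0.13,0,0,0,1],
  [-0.27,0,0.13,0,0,0,1],
  [0,0,0,0,0,0,1],
])

```text
t: 22.65
ee_pos: [0.6021, 0.2264, 0.0266]
ee_rot: [0.089, 0.971, -0.02, 0.221]
ft_force: [0.4, -0.4, -2.0]
opening: 0.624
finger_force: 75.5
```

>>> send_rows([
  [-0.27,0,0.13,0,0,0,1],
  [0,0,0,0,0,0,1],
])

```text
t: 22.85
ee_pos: [0.605, 0.2259, 0.0266]
ee_rot: [0.089, 0.971, -0.02, 0.221]
ft_force: [-0.1, -0.7, -2.2]
opening: 0.62
finger_force: 75.5
```

>>> send_rows([
  [-0.27,0,0.13,0,0,0,1],
  [0,0,0,0,0,0,1],
])

```text
t: 23.05
ee_pos: [0.6081, 0.2253, 0.0266]
ee_rot: [0.089, 0.971, -0.02, 0.221]
ft_force: [0.3, 0.5, -1.5]
opening: 0.621
finger_force: 75.5
```

>>> send_rows([
  [-0.18,0,0.09,0,0,0,1],
  [0,0,0,0,0,0,1],
])

```text
t: 23.25
ee_pos: [0.61, 0.2249, 0.0266]
ee_rot: [0.089, 0.971, -0.02, 0.221]
ft_force: [0.2, 0.0, -1.9]
opening: 0.618
finger_force: 75.4
```

>>> send_rows([
  [-0.14,0,0.06,0,0,0,1],
  [0,0,0,0,0,0,1],
])

```text
t: 23.45
ee_pos: [0.6114, 0.2246, 0.0266]
ee_rot: [0.089, 0.971, -0.02, 0.221]
ft_force: [-0.3, -0.4, -1.1]
opening: 0.623
finger_force: 75.4
```

>>> send_rows([
  [-0.09,0,0.04,0,0,0,1],
  [0,0,0,0,0,0,1],
])

```text
t: 23.65
ee_pos: [0.6123, 0.2244, 0.0266]
ee_rot: [0.089, 0.971, -0.02, 0.221]
ft_force: [-0.6, 0.5, -1.5]
opening: 0.624
finger_force: 75.5
```

>>> send_rows([
  [-0.09,0,0.04,0,0,0,1],
  [0,0,0,0,0,0,1],
])

```text
t: 23.85
ee_pos: [0.6132, 0.2242, 0.0266]
ee_rot: [0.089, 0.971, -0.02, 0.221]
ft_force: [-0.0, 0.3, -2.2]
opening: 0.621
finger_force: 75.4
```

>>> send_rows([
  [-0.09,0,0.04,0,0,0,1],
  [0,0,0,0,0,0,1],
])

```text
t: 24.05
ee_pos: [0.6141, 0.224, 0.0266]
ee_rot: [0.089, 0.971, -0.02, 0.221]
ft_force: [-0.4, -0.4, -2.3]
opening: 0.628
finger_force: 75.5
```

>>> send_rows([
  [-0.09,0,0.04,0,0,0,1],
  [0,0,0,0,0,0,1],
])

```text
t: 24.25
ee_pos: [0.6142, 0.224, 0.0266]
ee_rot: [0.089, 0.971, -0.02, 0.22]
ft_force: [-6.2, 1.5, 2.8]
opening: 0.625
finger_force: 76.4
```

>>> send_rows([
  [-0.09,0,0.04,0,0,0,1],
  [0,0,0,0,0,0,1],
  [0,0,0,0,0,0,1],
])

```text
t: 24.55
ee_pos: [0.6142, 0.224, 0.0266]
ee_rot: [0.089, 0.971, -0.021, 0.22]
ft_force: [-13.9, 2.3, 6.7]
opening: 0.62
finger_force: 77.2
```

```bash
python3 - <<'E'
from h import *
st()
im,d,K,T=cam("scene");cv2.imwrite("pics/fit.png",np.hstack([cv2.resize(im[190:280,335:455],(400,300)),cv2.resize(cam("side")[0][200:290,120:240],(400,300))])[:,:,::-1])
W=cloud(d,K,T).reshape(-1,3)
V=Rup(-10.2).inv().apply(np.nan_to_num(W,nan=9)-np.array([.622,.224,0]))
m=(abs(V[:,0]-.05)<.006)&(abs(V[:,1])<.029)&(abs(V[:,1])>.0185)&(V[:,2]>.018)&(V[:,2]<.056);p=V[m]
print("end wall",m.sum(),np.median(p[:,0]).round(4),[(sg,np.median(p[p[:,1]*sg>0,0]).round(4)) for sg in(-1,1)])
m=(abs(V[:,0]+.0)<.048)&(abs(abs(V[:,1])-.026)<.006)&(V[:,2]>.055)&(V[:,2]<.067);p=V[m];print("rim",len(p),np.median(p[:,2]).round(4),np.polyfit(p[:,0],p[:,2],1).round(3))
for sg in(-1,1):
    q=p[p[:,1]*sg>0]; print(sg,len(q),np.polyfit(q[:,0],q[:,1],1).round(4))
E
```

```text
t 24.55 p [0.6142 0.224  0.0266] tool x [-0.888  0.164 -0.43 ] z [ 0.423 -0.079 -0.903] j [ 0.45  0.27  2.1  -0.58  0.48 -0.46] f [-13.9   2.3   6.7] o 0.62 ff 77.2
end wall 83 0.0518 [(-1, np.float64(0.052)), (1, np.float64(0.0518))]
rim 100 0.0591 [-0.009  0.059]
-1 37 [ 0.0201 -0.0279]
1 63 [-0.0079  0.0251]
```

View pics/fit.png

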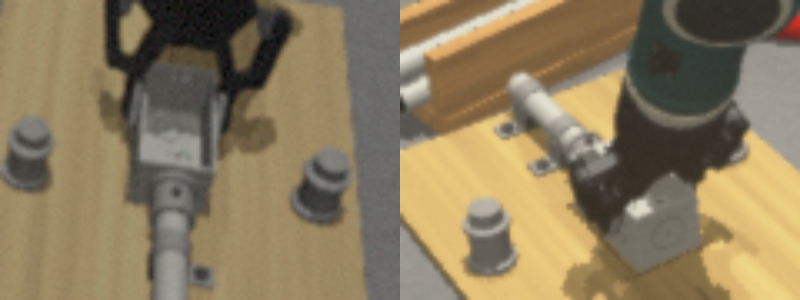

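The box is seated: the shoulder meets the end wall at (172,190) left, and it lies flat and square. I release and back out along the tool axis.

>>> send_rows([
  [0,0,0,0,0,0,0.2],
  [0,0,0,0,0,0,-0.2],
  [0,0,0,0,0,0,-1],
  [0,0,0,0,0,0,-1],
  [0,0,0,0,0,0,-1],
])

```text
t: 25.15
ee_pos: [0.6169, 0.224, 0.0275]
ee_rot: [0.089, 0.971, -0.02, 0.221]
ft_force: [0.9, 0.1, 0.3]
opening: 1.0
finger_force: 0.0
```

>>> send_rows([
  [0,0,-1,0,0,0,-1],
  [0,0,-2,0,0,0,-1],
  [0,0,-4,0,0,0,-1],
  [0,0,-4,0,0,0,-1],
  [0,0,-4,0,0,0,-1],
])

```text
t: 25.65
ee_pos: [0.5515, 0.2355, 0.1638]
ee_rot: [0.089, 0.971, -0.02, 0.221]
ft_force: [0.8, 0.5, 0.7]
opening: 1.0
finger_force: 0.0
```

>>> send_rows([
  [0,0,-4,0,0,0,-1],
  [0,0,-4,0,0,0,-1],
  [0,0,0,0,0,0,-1],
  [0,0,0,0,0,0,-1],
])

```text
t: 26.05
ee_pos: [0.5187, 0.2425, 0.2366]
ee_rot: [0.089, 0.971, -0.019, 0.222]
ft_force: [-0.8, 0.0, -0.2]
opening: 1.002
finger_force: 0.0
```

```bash
python3 - <<'E'
from h import *
st()
im,d,K,T=cam("scene");cv2.imwrite("pics/end.png",cv2.resize(im[150:300,60:460],(800,300))[:,:,::-1])
W=cloud(d,K,T)
V=Rup(-10.2).inv().apply(np.nan_to_num(W.reshape(-1,3),nan=9)-np.array([.622,.224,0]))
m=(abs(V[:,0]-.05)<.006)&(abs(V[:,1])<.029)&(abs(V[:,1])>.0185)&(V[:,2]>.018)&(V[:,2]<.056);p=V[m]
print("end wall",m.sum(),[(sg,np.median(p[p[:,1]*sg>0,0]).round(4)) for sg in(-1,1)])
m=(V[:,0]>-.06)&(V[:,0]<.052)&(abs(V[:,1])<.035)&(V[:,2]>.055)&(V[:,2]<.067);p=V[m];print("rim",len(p),np.median(p[:,2]).round(4),cv2.minAreaRect((p[:,:2]*1000).astype(np.float32)),np.linalg.lstsq(np.c_[p[:,:2],np.ones(len(p))],p[:,2],rcond=None)[0].round(3))
E
```

```text
t 26.05 p [0.5187 0.2425 0.2366] tool x [-0.885  0.164 -0.435] z [ 0.428 -0.076 -0.901] j [ 0.57 -0.14  2.08 -0.39  0.89 -0.61] f [-0.8  0.  -0.2] o 1.002 ff 0.0
end wall 83 [(-1, np.float64(0.0514)), (1, np.float64(0.0519))]
rim 187 0.0587 ((-0.677490234375, -1.377593994140625), (53.66073226928711, 104.67515563964844), 89.6827392578125) [ 0.005 -0.011  0.059]
```

View pics/end.png

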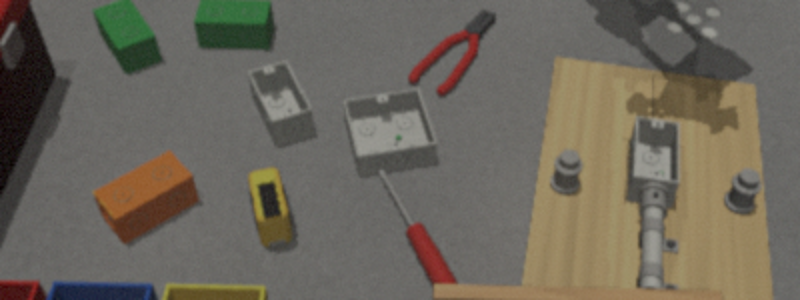

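The box at (655,160) stands mouth up on the board, square (yaw error about 0.3°) and against the shoulder at (655,195). All the other things are where they were, and the arm is clear.

```bash
python3 -c "
from bench import finish_job
print(finish_job())"
```

```text
the job is handed in; nothing more can be done
None
```

The box is turned open side up, flat on the board, over the connector's threaded end and square against its shoulder (about 0.3° off by camera), and the job was handed in at about 26 s with the other things where they were.

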